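# Re-lay the row of stone-setting pieces on the new rack in reverse order

## Robot

A 7-joint arm with a two-finger parallel gripper is mounted at the origin on a cart in front of the work surface, level with it; the furniture and walls round the work are solid. World frame = base frame: x ahead of the robot, y to its left, z up, the work surface at z = 0. Lengths are in m, angles in rad, forces in N, time in s.
With the tool pointing down it reaches from about 0.425 to 0.875 m from the base axis. Payload 8.4 kg.
Tool frame: the origin (TCP) lies on the centre line of the jaws, within the pads' length; the fingertips stand 14 mm ahead of it and the grasp point (between the pads) lies 5 mm behind it; x points along the fingers, z is the direction in which the jaws open and shut, and the axes are right-handed (so a half turn about x gives the same grasp; the last joint's range is limited). The gripper opens to 87 mm and grips with 3 to 60 N. Pads are 19 mm wide; open, the fingers measure 117 mm over their backs; the gripper's body (75 mm by 190 mm) begins 51 mm behind the grasp point.
Start: joints at [1.21, 0.333, 0.04, 1.465, -0.013, 1.343, -0.059], TCP at [0.168, -0.628, 0.237] pointing down, gripper open.
Joint ranges: [-2.58, 2.58], [-0.38, 2.09], [-1.3, 1.39], [0.25, 2.4], [-1.5, 4.64], [0.08, 2.09], [-2.65, 2.65]. Speed limits (rad/s): [2.22, 2.22, 2.79, 2.79, 3.14, 3.14, 3.14].

## Interface

Orientations are given as a unit quaternion [x, y, z, w].
In Python, from plant import sensors, eyes, order gives the robot as it stands.
- The arm moves only by the tool move_arm, never from a script. Its argument "moves" is one flat list of numbers, 7 for each row, row after row: the opening, from 0 (shut) to 1 (fully open), then the shift along the tool's x, y, z in m, then the turn, a rotation vector about the tool's x, y, z in rad. A call has 1 to 5 rows; each row shifts and turns the pose as measured when the row begins, along the tool's axes as they then stand; what a row does not reach is not made up. A row lasts 1/10 s, in which the tool goes at most 50 mm and 8.59 degrees, less where a joint would pass 70% of its speed; a pose out of reach is approached as far as the arm can. A call with a gripper value outside its range is refused whole. The fingers move at their own pace and stop on an object; "newtons" is the grip in N (left out, the last holds). Time passes only in rows, so rows that do not move let the fingers close. It gives the time, the measured TCP pose, the force and the opening at its end, in the units of the state.
- sensors.sense(): the state, without advancing time (a new reading comes with each control period).
- eyes.get_image(name): name is "scene" or "top" or "wrist"; returns the picture (400x640x3 uint8, red, green, blue); there is no depth.
- eyes.get_calibration(name): a dict with "camera_matrix" (3x3 intrinsics, pixels), "rvec" (rotation vector, rad) and "tvec" (3), from world to camera coordinates, as OpenCV has them. Camera axes: x right, y down, z forward; pixel columns grow to the right and rows downward; lengths in m; the calibration is good to about 2 mm. A picture is of the moment at which its call begins: read the wrist's pose just before it. get_calibration takes no time and is no camera call; for the wrist camera it gives the pose at the moment of the call.
- order.finish_job(): hands the job in, once; it reports no verdict.
The state is a dict: "clock": time; "q": joint angles; "qd": joint speeds; "joint_torque": joint torques, N m; "tcp_pos": TCP position; "tool_rot": TCP orientation; "contact_force": force on the tool from outside, world axes, zero at the start; "wrist_torque": the same for the moment, N m; "width": opening from 0.0 (shut) to 1.0 (fully open).
Only numpy, scipy, OpenCV 4.12 (cv2) and the standard library are available. Lean on these libraries where they do the work, as an engineer would, in place of code of your own. Each camera call takes 0.05 s, during which the arm holds its last target.

## Task

The old dark rack is being cleared: move its four pieces (packing block, felt bob, granite tile, chock) one by one onto the empty light-coloured rack, with the row reversed, so that the piece that is leftmost on the old rack ends up rightmost on the new one, and so on. Set each piece down in the middle of its bay, the same way up as it is now, and leave them all standing still.

Things in the scene. Friction and masses are not known exactly. Their poses are not given: they have to be found in the camera images.
- old_rack: Old dark wooden rack, fixed: board 90 (x) x 372 (y) mm, top 14 mm above its origin, which is on the table under its middle; x away from the robot, y along the row to its left (yaw within 0.15). Bay centres: y -135, -45, 45, 135 mm; bays 80 mm wide, open in x, fences between 10 mm thick and high. Pieces start on 3 mm liners in the bays, undersides at 17 mm. Nearer or farther of the two racks.
- new_rack: New light-coloured wooden rack, fixed: board 90 (x) x 372 (y) mm, top 14 mm above its origin, which is on the table under its middle; x away from the robot, y along the row to its left (yaw within 0.15). Bay centres: y -135, -45, 45, 135 mm; bays 80 mm wide, open in x, fences between 10 mm thick and high. Starts empty, without liners: pieces stand on the bare board. 160 to 200 mm nearer or farther than the old rack.
- block_mid (a point): Packing block of grey-brown wood, 42 (x) x 60 (y) x 30 (z) mm, 0.05 kg; this point is its centre, 15 mm above its underside. At the start its axes lie along the rack's within 0.1 rad.
- bob_mid (a point): Felt polishing bob: a cream-coloured round wheel 60 mm in diameter and 25 mm high with a small bore, lying flat, 0.06 kg; this point is its centre, 12.5 mm above its underside.
- tile_mid (a point): Red granite sample tile 56 (x) x 56 (y) x 10 (z) mm, lying flat, 0.105 kg; this point is its centre, 5 mm above its underside. At the start its axes lie along the rack's within 0.1 rad.
- chock_mid (a point): Tall notched wooden chock, 64 (x) x 32 (y) x 49 mm high (small ears at the ends of x rise to 55 mm), 0.09 kg; this point is its centre, 24.5 mm above its underside. At the start its own y axis (the 32 mm width) lies along the rack's x axis and its 64 mm length along the row, within 0.1 rad.
- pad_block: Black rubber liner 76 (x) x 72 (y) x 3 mm, fixed in that bay of the old rack where the packing block stands at the start; origin at the centre of its underside, on the rack's board. It stays there and marks the packing block's starting bay.
- pad_bob: Black rubber liner 76 (x) x 72 (y) x 3 mm, fixed in that bay of the old rack where the felt bob stands at the start; origin at the centre of its underside, on the rack's board. It stays there and marks the felt bob's starting bay.
- pad_tile: Black rubber liner 76 (x) x 72 (y) x 3 mm, fixed in that bay of the old rack where the granite tile stands at the start; origin at the centre of its underside, on the rack's board. It stays there and marks the granite tile's starting bay.
- pad_chock: Black rubber liner 76 (x) x 72 (y) x 3 mm, fixed in that bay of the old rack where the chock stands at the start; origin at the centre of its underside, on the rack's board. It stays there and marks the chock's starting bay.
Not all that is in view belongs to the job. Leave any turquoise or yellow look-alike of the part that bears block_mid alone.

How it is judged:
By the outcome, as a careful person would: the job done as asked, in the order asked, and still so for the second after the job is handed in, with the robot touching nothing.
It also fails if it takes over 104 s, if anything falls off the work surface, if the arm or the gripper's body presses on something with over 40 N, if the wrist force passes 120 N, or if a joint passes its speed limit or range.

## Working session

There is one attempt and no reset: what is moved stays moved. The work goes in short steps, Python scripts to look and compute and a tool call to move; the robot and the scene stay as the last step left them, time stands still between calls to the robot, and variables do not carry over. Pictures are saved under pics/ and viewed, and the job is handed in when it is done.

Besides the shell and the picture viewer there is one more tool, called after "Emit:" as name(argument=value, ...) on one line, values as JSON. move_arm: Moves the arm, as the interface text tells. Its arguments: {"type":"object","properties":{"moves":{"type":"array"},"newtons":{"type":"number"}},"required":["moves"]}

```bash
ls; mkdir -p pics
python3 - <<'E'
from plant import sensors, eyes, order
import cv2
s=sensors.sense(); print(s)
for n in("scene","top","wrist"):
    im=eyes.get_image(n); cv2.imwrite(f"pics/{n}0.png",im[:,:,::-1]); print(n,eyes.get_calibration(n))
E
```

```text
pics
{'clock': 0.0, 'q': array([ 1.20982956,  0.33390119,  0.03985445,  1.46629434, -0.01341579,
        1.34330008, -0.05851872]), 'qd': array([-0.00028379, -0.00049706,  0.00094703,  0.00017245,  0.00054014,
        0.00083621, -0.00028645]), 'joint_torque': array([ 1.02743983e-03, -6.56353354e+01,  1.33626189e+00, -4.03805387e+01,
       -5.94935613e-02,  4.45407350e-02,  1.05738650e-04]), 'tcp_pos': array([ 0.16808183, -0.62741648,  0.23565398]), 'tool_rot': array([ 0.43080125,  0.56145139, -0.43014751,  0.56049598]), 'contact_force': array([-0.30882168, -0.26508145, -1.12901548]), 'wrist_torque': array([-0.00261074,  0.00506773,  0.00266774]), 'width': 1.0023394361276545}
scene {'camera_matrix': array([[425.60637851,   0.        , 314.27353715],
       [  0.        , 425.60637851, 197.27912326],
       [  0.        ,   0.        ,   1.        ]]), 'rvec': array([ 0.80539495, -2.40682875,  1.26678763]), 'tvec': array([0.42023424, 0.23707606, 0.60648862])}
top {'camera_matrix': array([[388.23990117,   0.        , 319.11731934],
       [  0.        , 388.23990117, 207.81922143],
       [  0.        ,   0.        ,   1.        ]]), 'rvec': array([ 2.06571571, -2.14059147,  0.23492017]), 'tvec': array([-0.00262588,  0.54122062,  0.7771744 ])}
wrist {'camera_matrix': array([[276.22309983,   0.        , 315.61912346],
       [  0.        , 276.22309983, 200.85857192],
       [  0.        ,   0.        ,   1.        ]]), 'rvec': array([-2.31215717,  1.77318661,  0.24868814]), 'tvec': array([-0.64927444, -0.03304746,  0.39332236])}
```

View pics/scene0.png

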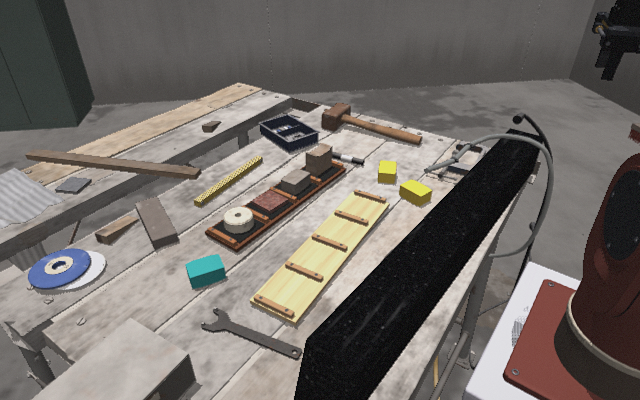

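View pics/top0.png

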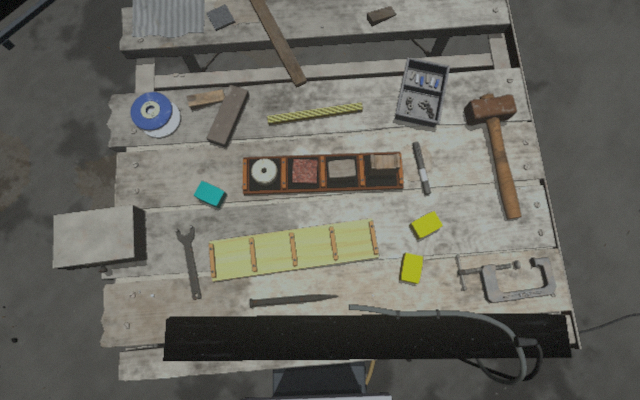

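View pics/wrist0.png

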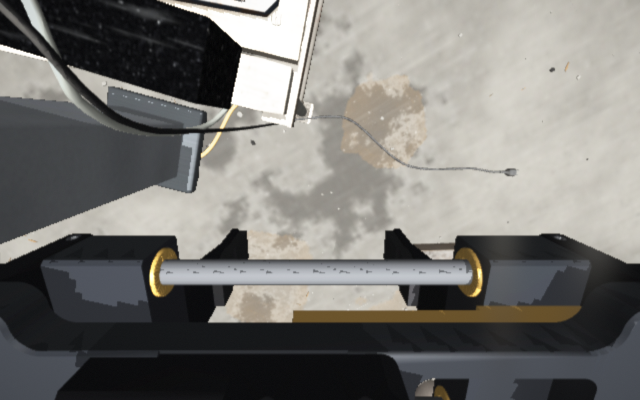

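```bash
cat > h.py <<'E'
import numpy as np, cv2
from scipy.spatial.transform import Rotation as R
from plant import sensors, eyes, order
def shot(n,name=None):
    cal=eyes.get_calibration(n); im=eyes.get_image(n)[:,:,::-1].copy()
    if name: cv2.imwrite(f"pics/{name}.png",im)
    return im,cal
def cast(cal,px,z):
    px=np.atleast_2d(np.array(px,float)); K=np.array(cal['camera_matrix'])
    Rm=cv2.Rodrigues(np.array(cal['rvec']))[0]; t=np.array(cal['tvec']); c=-Rm.T@t
    d=np.c_[px,np.ones(len(px))]@np.linalg.inv(K).T@Rm
    return c+d*((z-c[2])/d[:,2])[:,None]
def proj(cal,p):
    return cv2.projectPoints(np.atleast_2d(np.array(p,float)),np.array(cal['rvec']),np.array(cal['tvec']),np.array(cal['camera_matrix']),None)[0][:,0]
def cam(cal):
    Rm=cv2.Rodrigues(np.array(cal['rvec']))[0]; return -Rm.T@np.array(cal['tvec'])
E
python3 - <<'E'
from h import *
for n in("scene","top","wrist"):
    c=eyes.get_calibration(n);print(n,cam(c)); np.save(f'{n}.npy',c,allow_pickle=True)
c=eyes.get_calibration('top')
im=cv2.imread('pics/top0.png')
cv2.imwrite('pics/topz.png',cv2.resize(im[140:290,190:430],None,fx=3.3,fy=3.3,interpolation=cv2.INTER_CUBIC))
s=cv2.imread('pics/scene0.png')
cv2.imwrite('pics/scz.png',cv2.resize(s[130:340,190:440],None,fx=2.8,fy=2.8,interpolation=cv2.INTER_CUBIC))
# new rack by colour
hsv=cv2.cvtColor(im,cv2.COLOR_BGR2HSV)
for p in [(262,250),(300,245),(290,210),(100,230),(345,188),(262,160)]: print(p,hsv[p[1],p[0]])
E
```

```text
scene [0.10965638 0.54412665 0.54086227]
top [ 0.35576223 -0.01884373  0.8774992 ]
wrist [ 0.24114247 -0.60843943  0.38600995]
(262, 250) [ 34  62 172]
(300, 245) [ 33  70 174]
(290, 210) [ 27  17 152]
(100, 230) [ 34  13 140]
(345, 188) [ 10 123  91]
(262, 160) [ 35  18 158]
```

View pics/topz.png

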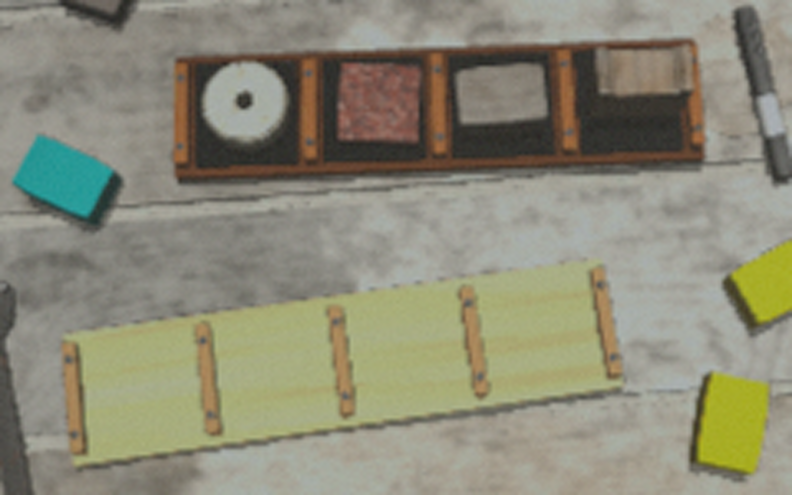

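View pics/scz.png

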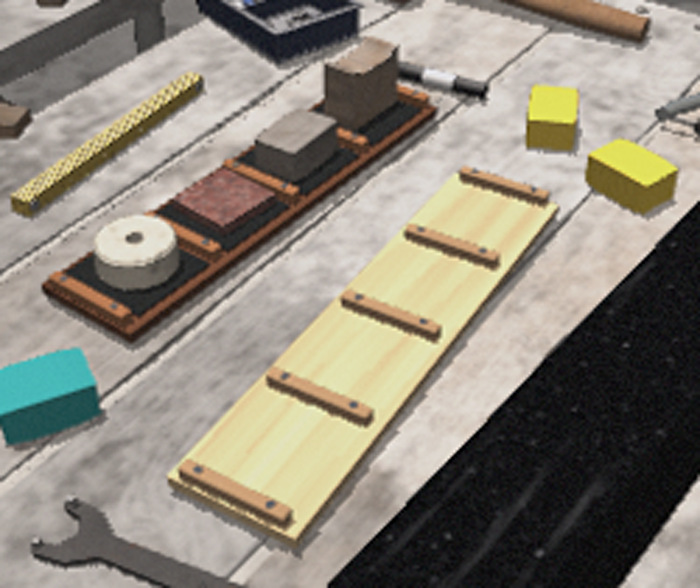

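```bash
cat > m1.py <<'E'
from h import *
T=np.load('top.npy',allow_pickle=True).item();S=np.load('scene.npy',allow_pickle=True).item()
im=cv2.imread('pics/top0.png');hsv=cv2.cvtColor(im,cv2.COLOR_BGR2HSV)
def sq(p): 
    a=cv2.minAreaRect(p.astype(np.float32)); return a
def quadfit(mask,z,name):
    cs=max(cv2.findContours(mask,0,cv2.CHAIN_APPROX_NONE)[0],key=cv2.contourArea)
    h=cv2.convexHull(cs)
    P=cast(T,h[:,0],z)[:,:2]
    (c,s,a)=cv2.minAreaRect((P*1000).astype(np.float32)); print(name,np.round(c,1),np.round(s,1),round(a,2))
m=((hsv[...,0]>24)&(hsv[...,0]<45)&(hsv[...,1]>42)&(hsv[...,2]>100)).astype(np.uint8)
m[:,:200]=0;m[:,390:]=0;m[:215]=0;m[285:]=0
m=cv2.morphologyEx(m,cv2.MORPH_CLOSE,np.ones((9,9)))
quadfit(m,0.014,'new')
m=((hsv[...,2]<75)|((hsv[...,1]>70)&(hsv[...,0]<20))).astype(np.uint8)
m[:,:235]=0;m[:,409:]=0;m[:148]=0;m[198:]=0
m=cv2.morphologyEx(m,cv2.MORPH_CLOSE,np.ones((5,5)))
cv2.imwrite('pics/mo.png',cv2.resize(m[140:290,190:430]*255,None,fx=3.3,fy=3.3))
quadfit(m,0.014,'old')
z=lambda p,q:(np.array(p)/3.3+np.array(q)-0.35)
for n,ps in dict(old=[(175,58),(697,39),(704,160),(178,180)],new=[(62,338),(602,262),(622,385),(78,466)]).items():
    C=cast(T,[z(p,(190,140)) for p in ps],.014)[:,:2]; c=C.mean(0)
    d=((C[0]+C[3])-(C[1]+C[2]))/2; print(n,c,np.linalg.norm(d),np.linalg.norm((C[0]+C[1]-C[2]-C[3])/2),'yaw',np.arctan2(-d[0],d[1]))
# scene corners
z2=lambda p:(np.array(p)/2.8+np.array((190,130))-0.35)
for n,ps in dict(old=[(43,287),(0,0),(438,100),(132,338)],new=[(170,480),(462,170),(558,205),(298,540)]).items():
    print(n,'scene',cast(S,[z2(p) for p in ps],.014)[:,:2].round(4).tolist(), 'proj top',[tuple(x) for x in cast(T,[z(p,(190,140)) for p in (dict(old=[(175,58),(697,39),(704,160),(178,180)],new=[(62,338),(602,262),(622,385),(78,466)])[n])],.014)[:,:2].round(4)])
# bar
def tri(pt,ps):
    A=[cam(T),cam(S)];D=[]
    D=[cast(T,pt,0)[0]-A[0],cast(S,ps,0)[0]-A[1]]
    M=np.c_[D[0],-D[1]];s=np.linalg.lstsq(M,A[1]-A[0],rcond=None)[0]
    return A[0]+s[0]*D[0],A[1]+s[1]*D[1]
print('bar left far top',tri((164,318),(306,339)),'right far',tri((570,318),(507,128)))
print('clamp', cast(T,[(458,256),(552,298)],0), 'box', cast(T,[(53,212),(145,268)],0.05))
E
python3 m1.py
```

```text
new [459.4  38.9] [ 91.1 369.8] 6.09
old [633.8 -32.2] [ 92.8 373.6] 0.03
old [ 0.6351659  -0.03309232] 0.3699650914088312 0.08979575833081696 yaw 0.0024253070246427503
new [0.45871748 0.03842767] 0.36891293669705477 0.08583481205529173 yaw 0.10856316433659753
old scene [[0.6778, 0.1572], [1.0746, -0.1283], [0.6004, -0.2253], [0.5888, 0.1576]] proj top [(np.float64(0.6797), np.float64(0.1533)), (np.float64(0.6804), np.float64(-0.2193)), (np.float64(0.5908), np.float64(-0.2169)), (np.float64(0.5897), np.float64(0.1505))]
new scene [[0.4818, 0.2313], [0.5229, -0.1436], [0.4374, -0.1464], [0.3954, 0.2202]] proj top [(np.float64(0.4817), np.float64(0.2283)), (np.float64(0.5209), np.float64(-0.141)), (np.float64(0.4365), np.float64(-0.1489)), (np.float64(0.3958), np.float64(0.2153))]
bar left far top (array([0.32446026, 0.28562873, 0.09967103]), array([0.32323632, 0.28497319, 0.09946368])) right far (array([ 0.2969647 , -0.49824627,  0.09726569]), array([ 0.31318863, -0.4931948 ,  0.09293928]))
clamp [[ 0.43209327 -0.3305905   0.        ]
 [ 0.33309103 -0.52611161  0.        ]] box [[0.55478885 0.55991452 0.05      ]
 [0.42601008 0.35072584 0.05      ]]
```

View pics/mo.png

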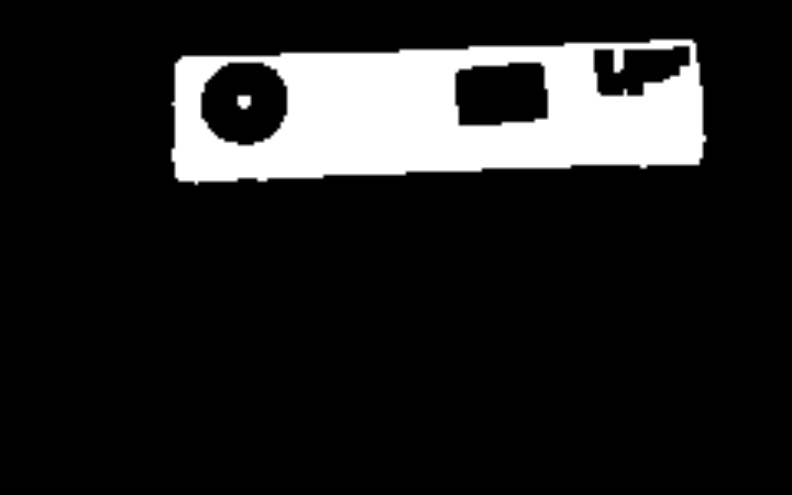

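```bash
cat >> h.py <<'E'
def plan(pos,yaw=None,sgn=1,quiet=False):
    """shift in tool axes and rotvec (tool axes) from present pose to TCP pos with tool x down, tool z along sgn*(cos yaw, sin yaw)"""
    s=sensors.sense(); Rc=R.from_quat(s['tool_rot']); M=Rc.as_matrix()
    z=sgn*np.array([np.cos(yaw),np.sin(yaw),0]); x=np.array([0,0,-1.]); y=np.cross(z,x)
    Rt=np.c_[x,y,z]
    d=M.T@(np.array(pos)-s['tcp_pos']); rv=R.from_matrix(M.T@Rt).as_rotvec()
    print('t %.2f tcp %s w %.3f F %s q7 %.2f'%(s['clock'],s['tcp_pos'].round(4),s['width'],s['contact_force'].round(1),s['q'][6]))
    print('shift mm',(d*1000).round(1),'rv',rv.round(4),'deg',np.degrees(np.linalg.norm(rv)).round(2))
    return d,rv
E
python3 - <<'E'
from h import *
s=sensors.sense();M=R.from_quat(s['tool_rot']).as_matrix();print(M.round(3))
print('cam in tool',M.T@(cam(eyes.get_calibration('wrist'))-s['tcp_pos']))
for sg in(1,-1): plan([.57,-.0,.26],0,sg)
E
```

```text
[[-0.     0.966  0.259]
 [ 0.001  0.259 -0.966]
 [-1.    -0.    -0.001]]
cam in tool [-0.15016136  0.07546208  0.00027984]
t 0.15 tcp [ 0.1681 -0.6275  0.2359] w 1.006 F [-0.5  0.7  0. ] q7 -0.06
shift mm [ -23.5  550.6 -502.2] rv [-1.309e+00 -1.100e-03 -8.000e-04] deg 75.0
t 0.15 tcp [ 0.1681 -0.6275  0.2359] w 1.006 F [-0.5  0.7  0. ] q7 -0.06
shift mm [ -23.5  550.6 -502.2] rv [ 1.8326e+00 -8.0000e-04  1.2000e-03] deg 105.0
```

Emit:
move_arm(moves=[1, -0.003, 0.041, -0.022, -0.145, 0, 0, 1, -0.003, 0.044, -0.016, -0.145, 0, 0, 1, -0.003, 0.046, -0.009, -0.145, 0, 0, 1, -0.003, 0.047, -0.002, -0.145, 0, 0, 1, -0.003, 0.047, 0.004, -0.145, 0, 0], newtons=20)

```text
clock: 0.65
tcp_pos: [0.3358, -0.4664, 0.2479]
tool_rot: [0.2, 0.68, -0.2, 0.676]
contact_force: [0.3, -0.6, 0.1]
width: 0.999
```

```bash
python3 -c "
from h import *
plan([.55,-.27,.25],0)"
```

```text
t 0.65 tcp [ 0.3358 -0.4664  0.2479] w 0.999 F [ 0.3 -0.6  0.1] q7 0.26
shift mm [ -3.  281.2  73.1] rv [-5.744e-01 -6.700e-03 -3.000e-04] deg 32.91
```

Emit:
move_arm(moves=[1, 0, 0.0465, 0.0126, -0.144, 0, 0, 1, 0, 0.044, 0.019, -0.144, 0, 0, 1, 0, 0.041, 0.025, -0.144, 0, 0, 1, 0, 0.037, 0.03, -0.142, 0, 0, 1, 0, 0.032, 0.035, 0, 0, 0])

```text
clock: 1.15
tcp_pos: [0.5161, -0.2958, 0.2475]
tool_rot: [-0.01, 0.709, 0.01, 0.705]
contact_force: [-0.2, -0.0, -0.1]
width: 1.0
```

```bash
python3 -c "
from h import *
plan([.55,-.27,.25],0)"
```

```text
t 1.15 tcp [ 0.5161 -0.2958  0.2475] w 1.000 F [-0.2 -0.  -0.1] q7 0.40
shift mm [-2.7 24.8 34.6] rv [ 0.0284 -0.006  -0.001 ] deg 1.66
```

Emit:
move_arm(moves=[1, 0, 0.025, 0.034, 0.028, -0.006, 0, 1, 0, 0, 0, 0, 0, 0, 1, 0, 0, 0, 0, 0, 0])

```text
clock: 1.45
tcp_pos: [0.5552, -0.26, 0.2464]
tool_rot: [-0.002, 0.707, 0.006, 0.707]
contact_force: [-0.9, -0.5, 0.5]
width: 1.0
```

Run:
```python
from h import *
plan([.55,-.27,.25],0)
im,c=shot('wrist','w1'); np.save('w1.npy',c,allow_pickle=True); print(cam(c),sensors.sense()['tcp_pos'])
print(proj(c,[.635,-.033,.014]),proj(c,[.635,-.168,.017]),proj(c,[.459,.039,.014]))
```

```text
t 1.45 tcp [ 0.5552 -0.26    0.2464] w 1.000 F [-0.9 -0.5  0.5] q7 0.29
shift mm [-3.7 -9.9 -5.3] rv [ 0.0116  0.0009 -0.0051] deg 0.73
[ 0.55522922 -0.18632881  0.3969074 ] [ 0.55529271 -0.25954453  0.24634963]
[[384.03780722  -8.33810303]] [[376.55736676 110.78555137]] [[231.7442358  -85.64053262]]
```

View pics/w1.png

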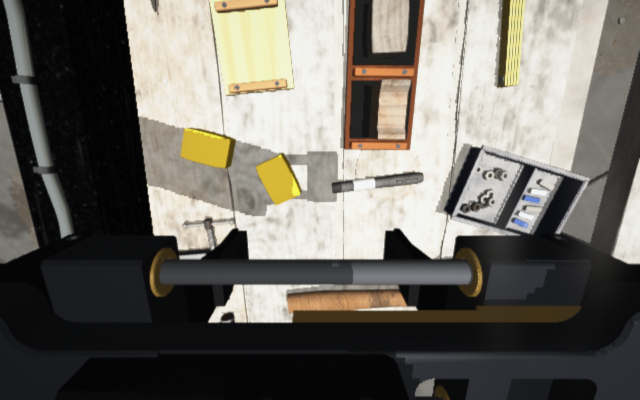

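Emit:
move_arm(moves=[1, -0.01, 0.048, -0.005, 0.01, 0, -0.005, 1, -0.01, 0.048, -0.005, 0, 0, 0, 1, -0.01, 0.048, -0.005, 0, 0, 0, 1, -0.003, 0.045, -0.005, 0, 0, 0, 1, 0, 0, 0, 0, 0, 0])

```text
clock: 2.0
tcp_pos: [0.531, -0.0726, 0.2793]
tool_rot: [0.004, 0.707, -0.005, 0.707]
contact_force: [-0.8, 0.1, 0.2]
width: 1.001
```

Run:
```python
from h import *
plan([.635,-.168,.15],0)
im,c=shot('wrist','w2'); np.save('w2.npy',c,allow_pickle=True)
a=cv2.imread('pics/w1.png')
cv2.imwrite('pics/w1z.png',cv2.resize(a[0:160,330:440],None,fx=3.6,fy=3.6,interpolation=cv2.INTER_CUBIC))
```

```text
t 2.00 tcp [ 0.531  -0.0726  0.2793] w 1.001 F [-0.8  0.1  0.2] q7 -0.01
shift mm [129.3 -94.  105.3] rv [-0.0122 -0.001   0.0009] deg 0.7
```

View pics/w2.png

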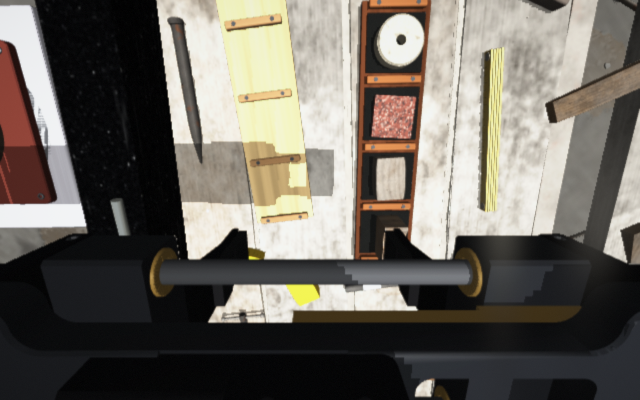

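View pics/w1z.png

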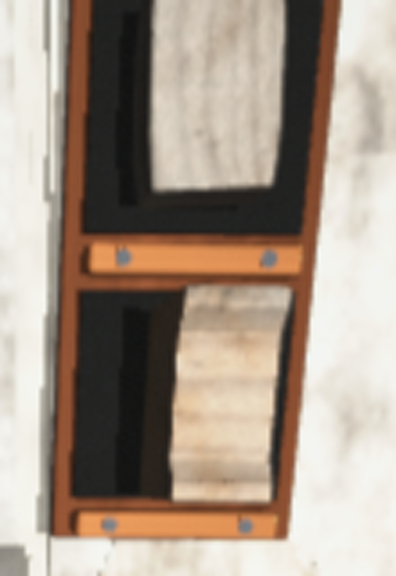

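Run:
```python
from h import *
a=cv2.imread('pics/w2.png')
cv2.imwrite('pics/w2z.png',cv2.resize(a[0:215,340:450],None,fx=2.8,fy=2.8,interpolation=cv2.INTER_CUBIC))
cv2.imwrite('pics/w2n.png',cv2.resize(a[0:230,210:325],None,fx=2.6,fy=2.6,interpolation=cv2.INTER_CUBIC))
a=cv2.imread('pics/top0.png')
cv2.imwrite('pics/tz.png',cv2.resize(a[145:200,235:410],None,fx=4.5,fy=4.5,interpolation=cv2.INTER_CUBIC))
```

```text
(no output)
```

View pics/w2z.png

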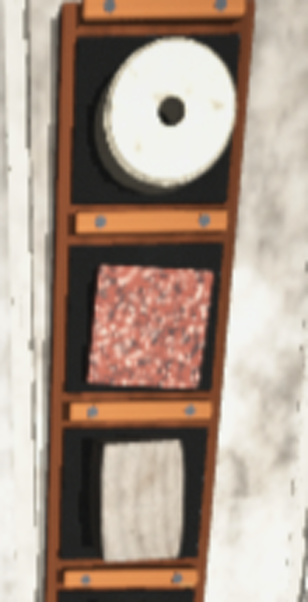

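View pics/tz.png

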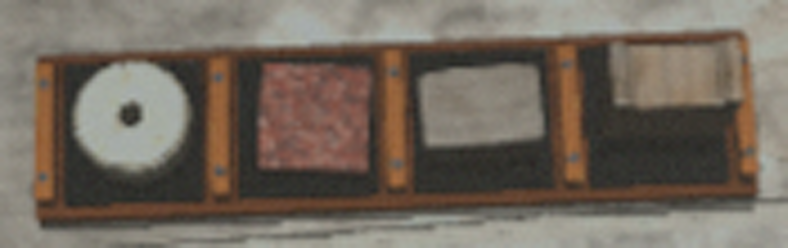

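View pics/w2n.png

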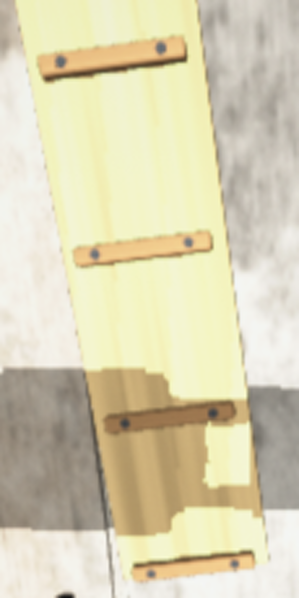

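```bash
cat > m2.py <<'E'
from h import *
L=lambda n:np.load(n+'.npy',allow_pickle=True).item()
T,W1,W2=L('top'),L('w1'),L('w2')
def u(p,o,s): return (np.array(p,float)+.5)/s-.5+np.array(o)
w2=lambda p:u(p,(340,0),2.8); w1=lambda p:u(p,(330,0),3.6); t=lambda p:u(p,(235,145),4.5); n2=lambda p:u(p,(210,0),2.6)
def show(name,cal,f,ps,z):
    C=cast(cal,[f(p) for p in ps],z)[:,:2]*1000; c=C.mean(0)
    # order: +x+y, +x-y, -x-y, -x+y
    dy=(C[0]+C[3]-C[1]-C[2])/2; dx=(C[0]+C[1]-C[2]-C[3])/2
    print(name,'c',c.round(1),'sx %.1f sy %.1f'%(np.linalg.norm(dx),np.linalg.norm(dy)),'yaw',np.arctan2(-dy[0],dy[1]).round(3),np.arctan2(dx[1],dx[0]).round(3))
show('tile w2',W2,w2,[(212,270),(200,388),(88,383),(100,264)],.027)
show('tile top',T,t,[(264,63),(371,68),(366,172),(258,167)],.027)
show('block w2',W2,w2,[(182,440),(180,557),(103,560),(103,445)],.047)
show('block w1',W1,w1,[(286,0),(277,187),(150,191),(152,0)],.047)
show('block top',T,t,[(420,72),(539,64),(544,135),(425,146)],.047)
show('chock w1',W1,w1,[(293,288),(270,502),(170,500),(188,285)],.072)
show('chock top',T,t,[(612,41),(742,38),(742,104),(614,107)],.072)
for n,cal,f,p,z in [('bob w2',W2,w2,(171,112),.042),('bob top',T,t,(131,114),.042)]: print(n,cast(cal,f(p),z)[0,:2]*1000)
print('bob w2 edge', cast(W2,[w2((170,38)),w2((170,186)),w2((104,112)),w2((236,112))],.042)*1000)
# fences top z=.024 mid of fences along row (screws)
for nm,cal,f,ps in [('old w2',W2,w2,[(152,6),(152,221),(141,411),(130,579)]),('old top',T,t,[(44,128),(220,124),(395,118),(570,112),(746,105)]),('new w2',W2,n2,[(112,57),(143,249),(170,417),(193,566)])]:
    C=cast(cal,[f(p) for p in ps],.024)[:,:2]*1000; print(nm,C.round(1).tolist())
    d=C[0]-C[-1]; print(' yaw',np.arctan2(-d[0],d[1]),np.linalg.norm(np.diff(C,axis=0),axis=1).round(1))
zt=lambda p:u(p,(190,140),3.3)
C=cast(T,[zt(p) for p in [(74,398),(208,377),(342,361),(474,342),(607,323)]],.024)[:,:2]*1000;print('new top',C.round(1).tolist(),np.linalg.norm(np.diff(C,axis=0),axis=1).round(1))
E
python3 m2.py
```

```text
tile w2 c [640.7   8.9] sx 56.0 sy 56.4 yaw -0.042 -0.059
tile top c [637.1   8.3] sx 55.7 sy 55.0 yaw -0.085 -0.077
block w2 c [636.7 -75.2] sx 39.1 sy 59.3 yaw 0.053 0.04
block w1 c [637.1 -79.5] sx 40.5 sy 51.9 yaw 0.05 0.026
block top c [634.2 -75.9] sx 38.0 sy 59.6 yaw 0.047 0.018
chock w1 c [ 642.4 -169.4] sx 31.9 sy 63.4 yaw -0.014 -0.011
chock top c [ 638.5 -169.8] sx 33.8 sy 62.7 yaw -0.012 -0.058
bob w2 [640.16472214 100.65623802]
bob top [637.11320489  99.95663887]
bob w2 edge [[637.66125662 129.50142833  42.        ]
 [641.87316809  70.4516424   42.        ]
 [610.25343223 101.02810111  42.        ]
 [669.17668958 100.29555549  42.        ]]
old w2 [[633.5, 148.2], [639.3, 58.3], [639.5, -32.3], [639.1, -122.8]]
 yaw 0.02060861647481489 [90.1 90.5 90.6]
old top [[637.3, 147.1], [636.1, 57.0], [636.1, -32.6], [636.0, -122.3], [636.5, -212.6]]
 yaw -0.0021924870744511535 [90.1 89.6 89.7 90.3]
new w2 [[453.0, 128.4], [462.8, 39.0], [472.5, -49.9], [481.6, -138.7]]
 yaw 0.10673933930105783 [90.  89.4 89.3]
new top [[439.8, 216.4], [450.6, 127.5], [458.1, 38.1], [467.7, -50.5], [477.3, -140.2]] [89.5 89.7 89.1 90.2]
```

Emit:
move_arm(moves=[1, 0.03, 0, 0.028, -0.02, 0, 0, 1, 0.036, -0.001, 0.028, -0.02, 0, 0, 1, 0.036, -0.001, 0.028, -0.015, 0, 0, 1, 0.036, 0, 0.02, 0, 0, 0, 1, 0.03, 0, 0, 0, 0, 0], newtons=25)

```text
clock: 2.55
tcp_pos: [0.6408, -0.0938, 0.1108]
tool_rot: [-0.014, 0.704, 0.005, 0.71]
contact_force: [0.0, -0.7, 0.8]
width: 1.001
```

```bash
python3 -c "
from h import *
plan([.636,-.0757,.035],0.045)"
```

```text
t 2.55 tcp [ 0.6408 -0.0938  0.1108] w 1.001 F [ 0.  -0.7  0.8] q7 -0.08
shift mm [75.5 19.2 -5. ] rv [-0.0192  0.0086  0.0131] deg 1.42
```

Emit:
move_arm(moves=[1, 0.02, 0.019, -0.005, -0.019, 0.009, 0.013, 1, 0.01, 0, 0, 0, 0, 0, 1, 0, 0, 0, 0, 0, 0])

```text
clock: 2.85
tcp_pos: [0.6316, -0.0843, 0.072]
tool_rot: [-0.013, 0.711, 0.012, 0.703]
contact_force: [0.4, -0.2, -0.5]
width: 0.996
```

```bash
python3 -c "
from h import *
plan([.636,-.0757,.035],0.045)"
```

```text
t 2.85 tcp [ 0.6316 -0.0843  0.072 ] w 0.996 F [ 0.4 -0.2 -0.5] q7 -0.09
shift mm [36.9  8.5  5.2] rv [-0.0094 -0.0113  0.0017] deg 0.85
```

Emit:
move_arm(moves=[1, 0.01, 0.009, 0.005, -0.009, -0.011, 0, 1, 0, 0, 0, 0, 0, 0, 1, 0, 0, 0, 0, 0, 0])

```text
clock: 3.15
tcp_pos: [0.638, -0.0785, 0.0638]
tool_rot: [-0.016, 0.705, 0.013, 0.709]
contact_force: [1.0, 0.7, 0.7]
width: 0.998
```

```bash
python3 -c "
from h import *
plan([.636,-.0757,.035],0.045)"
```

```text
t 3.15 tcp [ 0.638  -0.0785  0.0638] w 0.998 F [1.  0.7 0.7] q7 -0.10
shift mm [28.8  3.  -2. ] rv [-0.0041  0.0044  0.0045] deg 0.43
```

Emit:
move_arm(moves=[1, 0.014, 0.003, -0.002, -0.004, 0.004, 0.004, 1, 0.012, 0, 0, 0, 0, 0, 1, 0, 0, 0, 0, 0, 0])

```text
clock: 3.45
tcp_pos: [0.6369, -0.076, 0.0376]
tool_rot: [-0.016, 0.706, 0.015, 0.708]
contact_force: [0.2, 0.2, -0.5]
width: 0.997
```

```bash
python3 -c "
from h import *
plan([.636,-.0757,.035],0.045)
plan([.636,-.0757,.035],0.045)
shot('scene','s1')"
```

```text
t 3.45 tcp [ 0.6369 -0.076   0.0376] w 0.997 F [ 0.2  0.2 -0.5] q7 -0.11
shift mm [ 2.6  0.3 -0.9] rv [-0.      0.0033  0.0015] deg 0.21
t 3.45 tcp [ 0.6369 -0.076   0.0376] w 0.997 F [ 0.2  0.2 -0.5] q7 -0.11
shift mm [ 2.6  0.3 -0.9] rv [-0.      0.0033  0.0015] deg 0.21
```

Converged. Lower the last bit and close.

Emit:
move_arm(moves=[1, 0.0025, 0, -0.001, 0, 0.003, 0, 0.35, 0, 0, 0, 0, 0, 0, 0.35, 0, 0, 0, 0, 0, 0, 0.35, 0, 0, 0, 0, 0, 0, 0.35, 0, 0, 0, 0, 0, 0])

```text
clock: 4.0
tcp_pos: [0.6367, -0.0758, 0.0363]
tool_rot: [-0.017, 0.706, 0.015, 0.707]
contact_force: [0.4, -0.7, -0.0]
width: 0.724
```

```bash
python3 -c "
from h import *
plan([.636,-.0757,.035],0.045)
"
```

```text
t 4.00 tcp [ 0.6367 -0.0758  0.0363] w 0.724 F [ 0.4 -0.7 -0. ] q7 -0.12
shift mm [ 1.3  0.2 -0.7] rv [0.0001 0.0016 0.0016] deg 0.13
```

View pics/s1.png

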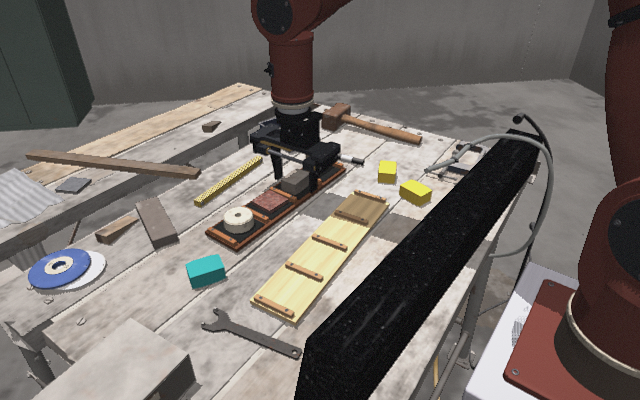

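Emit:
move_arm(moves=[0.2, 0, 0, 0, 0, 0, 0, 0.2, 0, 0, 0, 0, 0, 0, 0.2, 0, 0, 0, 0, 0, 0, 0.2, 0, 0, 0, 0, 0, 0, 0.2, 0, 0, 0, 0, 0, 0])

```text
clock: 4.5
tcp_pos: [0.6369, -0.0759, 0.0367]
tool_rot: [-0.017, 0.706, 0.015, 0.708]
contact_force: [1.1, 0.1, 0.3]
width: 0.48
```

```bash
python3 -c "
from h import *
plan([.456,.083,.12],0.107)
"
```

```text
t 4.50 tcp [ 0.6369 -0.0759  0.0367] w 0.480 F [1.1 0.1 0.3] q7 -0.12
shift mm [ -84.   166.8 -173.4] rv [-0.062   0.0021  0.0018] deg 3.55
```

Emit:
move_arm(moves=[0.2, -0.015, 0, 0, 0, 0, 0, 0.2, -0.035, 0, 0, 0, 0, 0, 0.2, -0.02, 0.02, -0.02, -0.02, 0, 0, 0.2, -0.01, 0.032, -0.033, -0.02, 0, 0, 0.2, -0.01, 0.034, -0.035, -0.02, 0, 0])

```text
clock: 5.0
tcp_pos: [0.5437, 0.0015, 0.1314]
tool_rot: [-0.036, 0.705, 0.034, 0.707]
contact_force: [-0.2, 0.7, 0.4]
width: 0.476
```

```bash
python3 -c "
from h import *
plan([.456,.083,.10],0.107)
"
```

```text
t 5.00 tcp [0.5437 0.0015 0.1314] w 0.476 F [-0.2  0.7  0.4] q7 -0.12
shift mm [ 31.   89.8 -79.3] rv [-0.008   0.0025  0.0017] deg 0.49
```

Emit:
move_arm(moves=[0.2, 0.005, 0.034, -0.034, -0.008, 0.002, 0, 0.2, 0.005, 0.032, -0.028, 0, 0, 0, 0.2, 0.005, 0.012, -0.008, 0, 0, 0, 0.2, 0, 0, 0, 0, 0, 0])

```text
clock: 5.4
tcp_pos: [0.4614, 0.0784, 0.1217]
tool_rot: [-0.042, 0.703, 0.039, 0.709]
contact_force: [0.2, -0.8, -0.3]
width: 0.476
```

```bash
python3 -c "
from h import *
plan([.4562,.0834,.034],0.107)
"
```

```text
t 5.40 tcp [0.4614 0.0784 0.1217] w 0.476 F [ 0.2 -0.8 -0.3] q7 -0.22
shift mm [87.6  6.1 -5.3] rv [0.0077 0.0082 0.0059] deg 0.73
```

Emit:
move_arm(moves=[0.2, 0.03, 0.006, -0.005, 0.008, 0.008, 0.006, 0.2, 0.03, 0, 0, 0, 0, 0, 0.2, 0.005, 0, 0, 0, 0, 0, 0.2, 0, 0, 0, 0, 0, 0])

```text
clock: 5.8
tcp_pos: [0.4621, 0.0811, 0.0588]
tool_rot: [-0.037, 0.704, 0.036, 0.709]
contact_force: [-0.5, 0.1, -0.3]
width: 0.478
```

```bash
python3 -c "
from h import *
plan([.4562,.0834,.034],0.107)
shot('scene','s2')
shot('top','t2')
s=cv2.imread('pics/s2.png')[170:340,220:420];cv2.imwrite('pics/s2z.png',cv2.resize(s,None,fx=3,fy=3))
"
```

```text
t 5.80 tcp [0.4621 0.0811 0.0588] w 0.478 F [-0.5  0.1 -0.3] q7 -0.30
shift mm [24.8  2.9 -5.8] rv [-0.0035  0.0067  0.0009] deg 0.44
```

View pics/s2z.png

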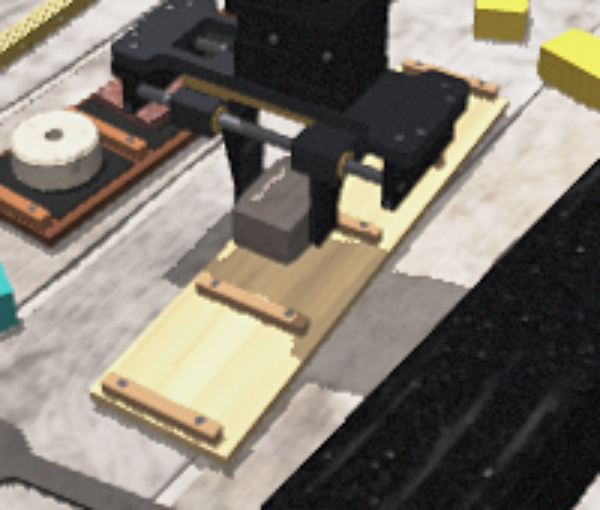

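Emit:
move_arm(moves=[0.2, 0.01, 0.003, -0.006, -0.003, 0.006, 0, 0.2, 0.008, 0, 0, 0, 0, 0, 0.2, 0, 0, 0, 0, 0, 0])

```text
clock: 6.2
tcp_pos: [0.4579, 0.0834, 0.0426]
tool_rot: [-0.038, 0.704, 0.037, 0.708]
contact_force: [0.2, -0.1, 0.0]
width: 0.472
```

```bash
python3 -c "
from h import *
plan([.4562,.0834,.0337],0.107)
"
```

```text
t 6.20 tcp [0.4579 0.0834 0.0426] w 0.472 F [ 0.2 -0.1  0. ] q7 -0.32
shift mm [ 8.9  0.2 -1.8] rv [-0.0018  0.0055  0.0017] deg 0.35
```

Emit:
move_arm(moves=[0.2, 0.004, 0, -0.002, -0.001, 0.005, 0, 0.2, 0.004, 0, 0, 0, 0, 0, 0.2, 0.002, 0, 0, 0, 0, 0])

```text
clock: 6.5
tcp_pos: [0.4563, 0.0832, 0.0333]
tool_rot: [-0.039, 0.706, 0.037, 0.706]
contact_force: [-12.2, -3.4, 37.3]
width: 0.477
```

```bash
python3 -c "
from h import *
plan([.4562,.0834,.0337],0.107)
"
```

```text
t 6.50 tcp [0.4563 0.0832 0.0333] w 0.477 F [-12.2  -3.4  37.3] q7 -0.34
shift mm [-0.4  0.2 -0. ] rv [-0.0006  0.0004  0.0027] deg 0.16
```

Emit:
move_arm(moves=[0.2, -0.0012, 0, 0, 0, 0, 0, 0.2, 0, 0, 0, 0, 0, 0])

```text
clock: 6.7
tcp_pos: [0.4565, 0.0833, 0.0348]
tool_rot: [-0.039, 0.706, 0.037, 0.706]
contact_force: [-0.1, 0.5, -0.3]
width: 0.475
```

Emit:
move_arm(moves=[0.8, 0, 0, 0, 0, 0, 0, 0.8, 0, 0, 0, 0, 0, 0, 0.8, 0, 0, 0, 0, 0, 0, 0.8, 0, 0, 0, 0, 0, 0])

```text
clock: 7.1
tcp_pos: [0.4566, 0.0833, 0.0344]
tool_rot: [-0.039, 0.706, 0.037, 0.706]
contact_force: [0.4, -0.2, -0.0]
width: 0.745
```

Emit:
move_arm(moves=[1, -0.03, 0, 0, 0, 0, 0, 1, -0.045, 0, 0, 0, 0, 0, 1, -0.015, 0, 0.035, 0.03, 0, 0, 1, 0, 0, 0.045, 0.04, 0, 0, 1, 0, 0.005, 0.045, 0.03, 0, 0])

```text
clock: 7.6
tcp_pos: [0.5805, 0.0957, 0.1295]
tool_rot: [-0.004, 0.706, -0.002, 0.708]
contact_force: [-0.2, 0.2, 0.8]
width: 0.995
```

```bash
python3 -c "
from h import *
plan([.6385,.1003,.10],0)
im,c=shot('top','t3');np.save('t3.npy',c,allow_pickle=True)
cv2.imwrite('pics/t3z.png',cv2.resize(im[200:300,190:400],None,fx=3.5,fy=3.5,interpolation=cv2.INTER_CUBIC))
"
```

```text
t 7.60 tcp [0.5805 0.0957 0.1295] w 0.995 F [-0.2  0.2  0.8] q7 -0.42
shift mm [29.6  4.6 58. ] rv [0.0031 0.0025 0.0079] deg 0.51
```

View pics/t3z.png

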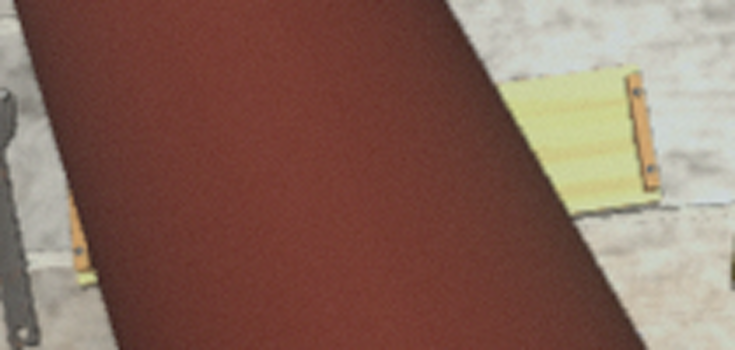

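Emit:
move_arm(moves=[1, 0.008, 0.005, 0.03, 0.003, 0.002, 0.008, 1, 0.01, 0, 0.026, 0, 0, 0, 1, 0.01, 0, 0, 0, 0, 0, 1, 0, 0, 0, 0, 0, 0])

```text
clock: 8.05
tcp_pos: [0.646, 0.1023, 0.097]
tool_rot: [0.003, 0.707, 0.0, 0.707]
contact_force: [-0.3, 0.2, -0.5]
width: 1.006
```

```bash
python3 -c "
from h import *
plan([.6385,.1003,.035],0)
im,c=shot('scene','s3')
"
```

```text
t 8.05 tcp [0.646  0.1023 0.097 ] w 1.006 F [-0.3  0.2 -0.5] q7 -0.44
shift mm [62.  -2.3 -7.5] rv [-0.0043  0.0001 -0.0051] deg 0.38
```

View pics/s3.png

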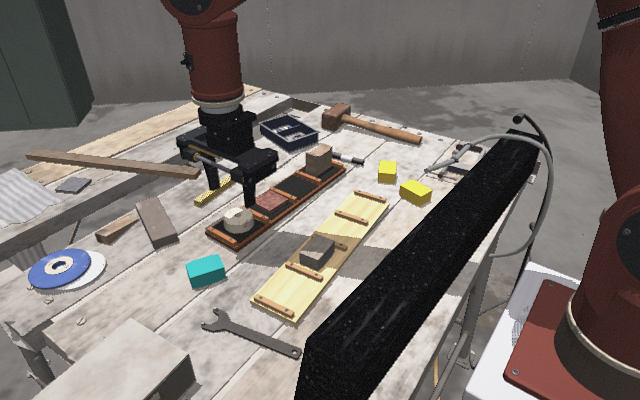

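Emit:
move_arm(moves=[1, 0.015, -0.002, -0.0075, -0.004, 0, -0.005, 1, 0.015, 0, 0, 0, 0, 0, 1, 0, 0, 0, 0, 0, 0, 1, 0, 0, 0, 0, 0, 0])

```text
clock: 8.5
tcp_pos: [0.6376, 0.1004, 0.0693]
tool_rot: [-0.0, 0.706, -0.0, 0.708]
contact_force: [0.4, 0.4, 0.5]
width: 0.997
```

```bash
python3 -c "
from h import *
plan([.6385,.1003,.035],0)
"
```

```text
t 8.50 tcp [0.6376 0.1004 0.0693] w 0.997 F [0.4 0.4 0.5] q7 -0.46
shift mm [34.3 -0.1  0.8] rv [0.0005 0.0034 0.0005] deg 0.2
```

Emit:
move_arm(moves=[1, 0.017, 0, 0.001, 0, 0.003, 0, 1, 0.016, 0, 0, 0, 0, 0, 1, 0, 0, 0, 0, 0, 0, 0.9, 0, 0, 0, 0, 0, 0])

```text
clock: 8.9
tcp_pos: [0.6395, 0.1004, 0.0348]
tool_rot: [-0.0, 0.706, -0.0, 0.708]
contact_force: [1.1, -0.2, 0.5]
width: 0.968
```

```bash
python3 -c "
from h import *
plan([.6385,.1003,.035],0)
"
```

```text
t 8.90 tcp [0.6395 0.1004 0.0348] w 0.968 F [ 1.1 -0.2  0.5] q7 -0.48
shift mm [-0.2 -0.1 -1. ] rv [0.0001 0.0018 0.0003] deg 0.1
```

Emit:
move_arm(moves=[0.3, 0, 0, -0.001, 0, 0.002, 0, 0.3, 0, 0, 0, 0, 0, 0, 0.3, 0, 0, 0, 0, 0, 0, 0.3, 0, 0, 0, 0, 0, 0, 0.3, 0, 0, 0, 0, 0, 0], newtons=25)

```text
clock: 9.4
tcp_pos: [0.6391, 0.1007, 0.0359]
tool_rot: [-0.0, 0.707, 0.0, 0.707]
contact_force: [0.3, 0.7, -0.7]
width: 0.663
```

Emit:
move_arm(moves=[0.3, 0, 0, 0, 0, 0, 0, 0.3, 0, 0, 0, 0, 0, 0])

```text
clock: 9.6
tcp_pos: [0.6391, 0.1007, 0.0361]
tool_rot: [-0.0, 0.707, 0.0, 0.708]
contact_force: [0.4, -0.4, 0.5]
width: 0.662
```

```bash
python3 -c "
from h import *
plan([.4754,-.0955,.11],.107)
"
```

```text
t 9.60 tcp [0.6391 0.1007 0.0361] w 0.662 F [ 0.4 -0.4  0.5] q7 -0.47
shift mm [ -74.1 -196.2 -163.7] rv [-1.069e-01  1.200e-03  1.000e-04] deg 6.13
```

Emit:
move_arm(moves=[0.3, -0.015, 0, 0, 0, 0, 0, 0.3, -0.035, 0, 0, 0, 0, 0, 0.3, -0.025, -0.02, -0.015, -0.02, 0, 0, 0.3, 0, -0.034, -0.028, -0.03, 0, 0, 0.3, 0, -0.037, -0.031, -0.03, 0, 0])

```text
clock: 10.1
tcp_pos: [0.5687, 0.0131, 0.1177]
tool_rot: [-0.031, 0.705, 0.034, 0.708]
contact_force: [0.5, -1.2, -0.4]
width: 0.661
```

```bash
python3 -c "
from h import *
plan([.4754,-.0955,.10],.107)
"
```

```text
t 10.10 tcp [0.5687 0.0131 0.1177] w 0.661 F [ 0.5 -1.2 -0.4] q7 -0.18
shift mm [  16.8  -99.6 -103. ] rv [-0.0146  0.0048 -0.0041] deg 0.91
```

Emit:
move_arm(moves=[0.3, 0.004, -0.034, -0.034, -0.014, 0.005, -0.004, 0.3, 0.004, -0.034, -0.034, 0, 0, 0, 0.3, 0.004, -0.018, -0.02, 0, 0, 0, 0.3, 0, 0, 0, 0, 0, 0])

```text
clock: 10.5
tcp_pos: [0.4847, -0.0901, 0.1099]
tool_rot: [-0.038, 0.705, 0.034, 0.707]
contact_force: [-0.7, -0.9, -0.1]
width: 0.658
```

```bash
python3 -c "
from h import *
plan([.4754,-.0955,.06],.107)
"
```

```text
t 10.50 tcp [ 0.4847 -0.0901  0.1099] w 0.658 F [-0.7 -0.9 -0.1] q7 0.09
shift mm [ 49.9  -4.2 -10. ] rv [-0.0052  0.003   0.0057] deg 0.47
```

Emit:
move_arm(moves=[0.3, 0.025, -0.004, -0.01, -0.005, 0.003, 0.006, 0.3, 0.025, 0, 0, 0, 0, 0, 0.3, 0.0, 0, 0, 0, 0, 0, 0.3, 0, 0, 0, 0, 0, 0])

```text
clock: 10.9
tcp_pos: [0.4786, -0.0949, 0.0642]
tool_rot: [-0.039, 0.704, 0.037, 0.709]
contact_force: [1.2, -0.0, 1.0]
width: 0.66
```

```bash
python3 -c "
from h import *
plan([.4754,-.0955,.0331],.107)
"
```

```text
t 10.90 tcp [ 0.4786 -0.0949  0.0642] w 0.660 F [ 1.2 -0.   1. ] q7 0.08
shift mm [31.  -0.1 -3.5] rv [-0.0002  0.0069  0.0027] deg 0.43
```

Emit:
move_arm(moves=[0.3, 0.014, 0, -0.0035, 0, 0.007, 0.002, 0.3, 0.008, 0, 0, 0, 0, 0, 0.3, 0.0, 0, 0, 0, 0, 0, 0.3, 0, 0, 0, 0, 0, 0])

```text
clock: 11.3
tcp_pos: [0.4776, -0.0941, 0.0433]
tool_rot: [-0.039, 0.705, 0.038, 0.707]
contact_force: [-0.0, 0.7, -1.1]
width: 0.658
```

```bash
python3 -c "
from h import *
plan([.4754,-.0955,.0331],.107)
"
```

```text
t 11.30 tcp [ 0.4776 -0.0941  0.0433] w 0.658 F [-0.   0.7 -1.1] q7 0.06
shift mm [10.2 -1.1 -2.4] rv [0.0021 0.003  0.0014] deg 0.22
```

Emit:
move_arm(moves=[0.3, 0.005, -0.001, -0.0025, 0.002, 0.003, 0.001, 0.3, 0.003, 0, 0, 0, 0, 0, 0.3, 0.0, 0, 0, 0, 0, 0])

```text
clock: 11.6
tcp_pos: [0.4755, -0.0955, 0.0351]
tool_rot: [-0.038, 0.706, 0.038, 0.706]
contact_force: [-0.4, -0.1, -0.4]
width: 0.661
```

```bash
python3 -c "
from h import *
plan([.4754,-.0955,.0331],.107)
"
```

```text
t 11.60 tcp [ 0.4755 -0.0955  0.0351] w 0.661 F [-0.4 -0.1 -0.4] q7 0.05
shift mm [ 2.   0.  -0.1] rv [-0.      0.0004  0.0006] deg 0.05
```

Emit:
move_arm(moves=[0.3, 0.0015, 0, 0, 0, 0, 0, 0.3, 0.0, 0, 0, 0, 0, 0])

```text
clock: 11.8
tcp_pos: [0.4754, -0.0956, 0.0335]
tool_rot: [-0.038, 0.706, 0.038, 0.706]
contact_force: [-0.5, -1.1, -0.5]
width: 0.661
```

Emit:
move_arm(moves=[0.3, 0.001, 0, 0, 0, 0, 0, 0.3, 0.0, 0, 0, 0, 0, 0])

```text
clock: 12.0
tcp_pos: [0.4756, -0.0956, 0.0326]
tool_rot: [-0.038, 0.706, 0.038, 0.706]
contact_force: [-0.6, -0.2, -0.3]
width: 0.666
```

Emit:
move_arm(moves=[0.3, 0.001, 0, 0, 0, 0, 0, 0.3, 0.0, 0, 0, 0, 0, 0])

```text
clock: 12.2
tcp_pos: [0.4759, -0.0956, 0.0324]
tool_rot: [-0.038, 0.706, 0.037, 0.706]
contact_force: [0.2, 0.4, -0.9]
width: 0.663
```

```bash
python3 -c "
from h import *
shot('scene','s4')
s=cv2.imread('pics/s4.png')[140:260,300:440];cv2.imwrite('pics/s4z.png',cv2.resize(s,None,fx=4.5,fy=4.5))
print(sensors.sense()['tcp_pos'],sensors.sense()['contact_force'])
"
```

```text
[ 0.47596759 -0.09565884  0.0323523 ] [-0.59176908 -0.61668821 -0.80920346]
```

View pics/s4z.png

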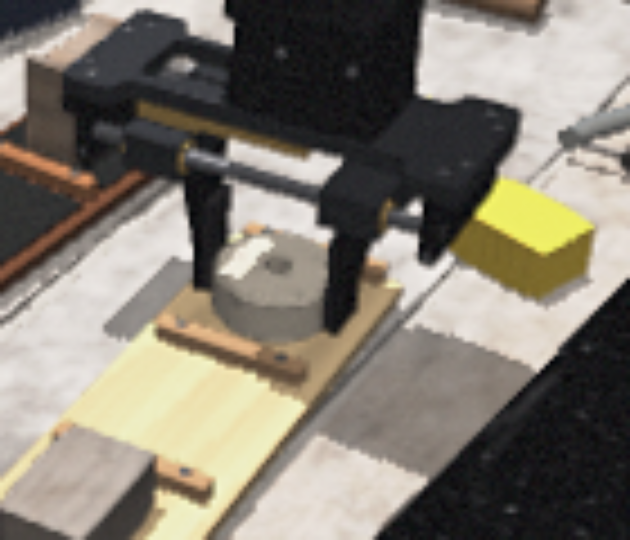

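Emit:
move_arm(moves=[0.3, 0.0015, 0, 0, 0, 0, 0, 0.3, 0.0, 0, 0, 0, 0, 0])

```text
clock: 12.45
tcp_pos: [0.4762, -0.0957, 0.0325]
tool_rot: [-0.039, 0.706, 0.037, 0.706]
contact_force: [-0.6, -0.7, -0.6]
width: 0.661
```

Emit:
move_arm(moves=[0.3, 0.0025, 0, 0, 0, 0, 0])

```text
clock: 12.55
tcp_pos: [0.4765, -0.0958, 0.0316]
tool_rot: [-0.039, 0.706, 0.036, 0.706]
contact_force: [-14.1, 2.1, 36.1]
width: 0.657
```

Emit:
move_arm(moves=[0.3, 0.0005, 0, 0, 0, 0, 0])

```text
clock: 12.65
tcp_pos: [0.4765, -0.0958, 0.0318]
tool_rot: [-0.039, 0.706, 0.036, 0.706]
contact_force: [-2.4, -0.1, 2.4]
width: 0.663
```

Emit:
move_arm(moves=[0.95, 0, 0, 0, 0, 0, 0, 0.95, 0, 0, 0, 0, 0, 0, 0.95, 0, 0, 0, 0, 0, 0, 0.95, 0, 0, 0, 0, 0, 0])

```text
clock: 13.05
tcp_pos: [0.4767, -0.0958, 0.0315]
tool_rot: [-0.039, 0.706, 0.036, 0.706]
contact_force: [-0.9, -0.5, 0.1]
width: 0.913
```

```bash
python3 -c "
from h import *
plan([.6389,.0086,.034],-.06)
"
```

```text
t 13.05 tcp [ 0.4767 -0.0958  0.0315] w 0.913 F [-0.9 -0.5  0.1] q7 0.04
shift mm [ -2.7  86.5 172.4] rv [0.1668 0.0012 0.004 ] deg 9.56
```

Emit:
move_arm(moves=[1, -0.025, 0, 0, 0, 0, 0, 1, -0.04, 0, 0, 0, 0, 0, 1, -0.01, 0.02, 0.04, 0.05, 0, 0, 1, 0, 0.018, 0.042, 0.05, 0, 0, 1, 0, 0.015, 0.043, 0.05, 0, 0])

```text
clock: 13.55
tcp_pos: [0.597, -0.0398, 0.1089]
tool_rot: [0.017, 0.707, -0.023, 0.707]
contact_force: [0.1, -0.8, 0.8]
width: 1.0
```

```bash
python3 -c "
from h import *
plan([.6389,.0086,.07],-.066)
"
```

```text
t 13.55 tcp [ 0.597  -0.0398  0.1089] w 1.000 F [ 0.1 -0.8  0.8] q7 -0.26
shift mm [38.5 51.  39.2] rv [ 0.01   -0.0005  0.0079] deg 0.73
```

Emit:
move_arm(moves=[1, 0.01, 0.025, 0.02, 0.01, 0, 0.008, 1, 0.015, 0.024, 0.018, 0, 0, 0, 1, 0.01, 0.002, 0, 0, 0, 0, 1, 0, 0, 0, 0, 0, 0])

```text
clock: 13.95
tcp_pos: [0.6445, 0.0136, 0.0714]
tool_rot: [0.025, 0.706, -0.022, 0.707]
contact_force: [-0.6, -0.4, -0.3]
width: 1.002
```

```bash
python3 -c "
from h import *
plan([.6389,.0086,.034],-.066)
"
```

```text
t 13.95 tcp [0.6445 0.0136 0.0714] w 1.002 F [-0.6 -0.4 -0.3] q7 -0.38
shift mm [37.4 -5.5 -5.3] rv [-0.0009  0.0018 -0.0036] deg 0.24
```

Emit:
move_arm(moves=[1, 0.012, -0.005, -0.005, -0.001, 0.002, -0.003, 1, 0.012, 0, 0, 0, 0, 0, 1, 0, 0, 0, 0, 0, 0, 1, 0, 0, 0, 0, 0, 0])

```text
clock: 14.35
tcp_pos: [0.637, 0.0047, 0.0457]
tool_rot: [0.024, 0.707, -0.025, 0.706]
contact_force: [0.8, -0.2, 0.1]
width: 1.0
```

```bash
python3 -c "
from h import *
plan([.6389,.0086,.034],-.066)
"
```

```text
t 14.35 tcp [0.637  0.0047 0.0457] w 1.000 F [ 0.8 -0.2  0.1] q7 -0.38
shift mm [11.7  4.1  1.6] rv [-0.0031 -0.0012  0.002 ] deg 0.22
```

Emit:
move_arm(moves=[1, 0.006, 0.004, 0.0015, -0.003, -0.001, 0.002, 1, 0.005, 0, 0, 0, 0, 0, 0.9, 0, 0, 0, 0, 0, 0, 0.9, 0, 0, 0, 0, 0, 0])

```text
clock: 14.75
tcp_pos: [0.6395, 0.008, 0.035]
tool_rot: [0.024, 0.706, -0.024, 0.707]
contact_force: [-0.7, -0.5, -0.9]
width: 0.92
```

```bash
python3 -c "
from h import *
plan([.6389,.0086,.034],-.066)
"
```

```text
t 14.75 tcp [0.6395 0.008  0.035 ] w 0.920 F [-0.7 -0.5 -0.9] q7 -0.39
shift mm [ 1.   0.6 -0.6] rv [-0.0012  0.0017  0.0001] deg 0.12
```

Emit:
move_arm(moves=[0.5, 0.002, 0.0005, -0.0005, -0.001, 0.002, 0, 0.5, 0, 0, 0, 0, 0, 0, 0.5, 0, 0, 0, 0, 0, 0, 0.5, 0, 0, 0, 0, 0, 0, 0.5, 0, 0, 0, 0, 0, 0], newtons=30)

```text
clock: 15.25
tcp_pos: [0.6392, 0.0088, 0.0332]
tool_rot: [0.023, 0.707, -0.023, 0.707]
contact_force: [0.2, -0.6, 0.2]
width: 0.64
```

```bash
python3 -c "
from h import *
plan([.4658,-.006,.10],.107)
"
```

```text
t 15.25 tcp [0.6392 0.0088 0.0332] w 0.640 F [ 0.2 -0.6  0.2] q7 -0.39
shift mm [ -66.8  -26.1 -172.1] rv [-1.728e-01  1.000e-04  0.000e+00] deg 9.9
```

Emit:
move_arm(moves=[0.5, 0, 0, 0, 0, 0, 0, 0.5, -0.01, 0, 0, 0, 0, 0, 0.5, -0.02, 0, 0, 0, 0, 0, 0.5, -0.02, 0, 0, 0, 0, 0, 0.5, -0.01, -0.005, -0.02, -0.03, 0, 0])

```text
clock: 15.75
tcp_pos: [0.6188, 0.0057, 0.0951]
tool_rot: [0.013, 0.708, -0.012, 0.706]
contact_force: [0.6, -1.0, -1.0]
width: 0.638
```

```bash
python3 -c "
from h import *
plan([.4658,-.006,.09],.107)
shot('scene','s5')
s=cv2.imread('pics/s5.png')[100:260,180:340];cv2.imwrite('pics/s5z.png',cv2.resize(s,None,fx=3,fy=3))
"
```

```text
t 15.75 tcp [0.6188 0.0057 0.0951] w 0.638 F [ 0.6 -1.  -1. ] q7 -0.32
shift mm [   5.4  -17.1 -152.5] rv [-0.1419 -0.0023 -0.0014] deg 8.13
```

View pics/s5z.png

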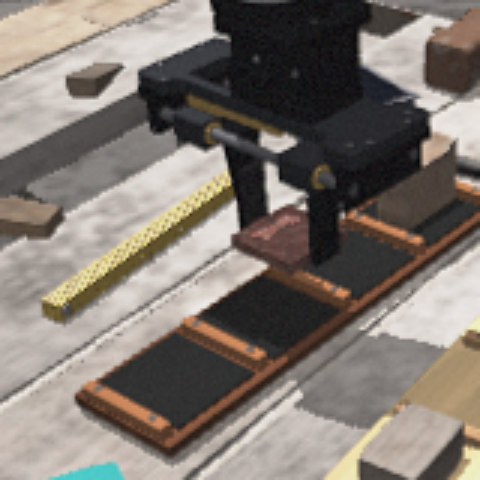

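Emit:
move_arm(moves=[0.5, 0, -0.003, -0.03, -0.04, 0, 0, 0.5, 0, -0.002, -0.037, -0.04, 0, 0, 0.5, 0, 0, -0.037, -0.04, 0, 0, 0.5, 0, 0, -0.028, -0.02, 0, 0, 0.5, 0, 0, -0.01, 0, 0, 0])

```text
clock: 16.3
tcp_pos: [0.4699, -0.0051, 0.099]
tool_rot: [-0.041, 0.706, 0.039, 0.706]
contact_force: [0.7, -0.9, -0.4]
width: 0.637
```

```bash
python3 -c "
from h import *
plan([.4658,-.006,.0303],.107)
"
```

```text
t 16.30 tcp [ 0.4699 -0.0051  0.099 ] w 0.637 F [ 0.7 -0.9 -0.4] q7 -0.07
shift mm [68.7 -0.3 -4.1] rv [ 0.006  -0.0012  0.0017] deg 0.36
```

Emit:
move_arm(moves=[0.5, 0.025, 0, -0.004, 0.006, -0.001, 0.002, 0.5, 0.025, 0, 0, 0, 0, 0, 0.5, 0.005, 0, 0, 0, 0, 0, 0.5, 0, 0, 0, 0, 0, 0])

```text
clock: 16.7
tcp_pos: [0.4676, -0.0065, 0.0461]
tool_rot: [-0.038, 0.704, 0.036, 0.708]
contact_force: [0.2, 0.4, -1.1]
width: 0.636
```

```bash
python3 -c "
from h import *
plan([.4658,-.006,.0303],.107)
"
```

```text
t 16.70 tcp [ 0.4676 -0.0065  0.0461] w 0.636 F [ 0.2  0.4 -1.1] q7 -0.13
shift mm [15.8  0.7 -1.9] rv [-0.0026  0.0053  0.0031] deg 0.38
```

Emit:
move_arm(moves=[0.5, 0.007, 0.0005, -0.002, -0.002, 0.005, 0.003, 0.5, 0.006, 0, 0, 0, 0, 0, 0.5, 0, 0, 0, 0, 0, 0])

```text
clock: 17.0
tcp_pos: [0.4677, -0.0058, 0.0343]
tool_rot: [-0.038, 0.705, 0.038, 0.707]
contact_force: [0.2, -0.6, -1.6]
width: 0.636
```

```bash
python3 -c "
from h import *
plan([.4658,-.006,.0303],.107)
"
```

```text
t 17.00 tcp [ 0.4677 -0.0058  0.0343] w 0.636 F [ 0.2 -0.6 -1.6] q7 -0.15
shift mm [ 4.  0. -2.] rv [-0.0005  0.0028  0.    ] deg 0.16
```

Emit:
move_arm(moves=[0.5, 0.0025, 0, -0.003, 0, 0.003, 0])

```text
clock: 17.1
tcp_pos: [0.4654, -0.006, 0.0322]
tool_rot: [-0.038, 0.706, 0.038, 0.706]
contact_force: [0.2, -0.2, -0.7]
width: 0.639
```

Emit:
move_arm(moves=[0.5, 0.001, 0, 0, 0, 0, 0])

```text
clock: 17.2
tcp_pos: [0.4651, -0.006, 0.0311]
tool_rot: [-0.038, 0.706, 0.038, 0.706]
contact_force: [0.6, 0.2, -0.8]
width: 0.636
```

Emit:
move_arm(moves=[0.5, 0.0008, 0, 0, 0, 0, 0])

```text
clock: 17.3
tcp_pos: [0.4653, -0.0061, 0.0304]
tool_rot: [-0.038, 0.706, 0.038, 0.706]
contact_force: [0.9, 0.4, -0.7]
width: 0.64
```

Emit:
move_arm(moves=[0.5, 0.0008, 0, 0, 0, 0, 0])

```text
clock: 17.4
tcp_pos: [0.4652, -0.0061, 0.03]
tool_rot: [-0.038, 0.706, 0.037, 0.706]
contact_force: [-7.4, 0.2, 17.0]
width: 0.64
```

Emit:
move_arm(moves=[0.5, -0.0002, 0, 0, 0, 0, 0])

```text
clock: 17.5
tcp_pos: [0.4653, -0.0061, 0.0305]
tool_rot: [-0.038, 0.706, 0.037, 0.706]
contact_force: [-0.2, -0.7, -1.7]
width: 0.641
```

Emit:
move_arm(moves=[0.95, 0, 0, 0, 0, 0, 0, 0.95, 0, 0, 0, 0, 0, 0, 0.95, 0, 0, 0, 0, 0, 0, 0.95, 0, 0, 0, 0, 0, 0])

```text
clock: 17.9
tcp_pos: [0.4659, -0.0061, 0.0309]
tool_rot: [-0.038, 0.705, 0.037, 0.707]
contact_force: [-0.0, 0.0, -0.4]
width: 0.9
```

Emit:
move_arm(moves=[1, -0.02, 0, 0, 0, 0, 0, 1, -0.04, 0, 0, 0, 0, 0, 1, -0.03, -0.015, 0.02, 0.03, 0, 0, 1, -0.01, -0.035, 0.03, 0.04, 0, 0, 1, 0, -0.037, 0.03, 0.04, 0, 0])

```text
clock: 18.4
tcp_pos: [0.5504, -0.0842, 0.1348]
tool_rot: [-0.001, 0.707, 0.0, 0.707]
contact_force: [-0.2, 0.7, 0.3]
width: 0.998
```

```bash
python3 -c "
from h import *
plan([.6405,-.1696,.10],-.012)
"
```

```text
t 18.40 tcp [ 0.5504 -0.0842  0.1348] w 0.998 F [-0.2  0.7  0.3] q7 -0.07
shift mm [ 34.9 -85.6  89.9] rv [ 0.0146 -0.0001  0.0015] deg 0.84
```

Emit:
move_arm(moves=[1, 0.005, -0.033, 0.034, 0.014, 0, 0.001, 1, 0.005, -0.033, 0.034, 0, 0, 0, 1, 0.005, -0.018, 0.018, 0, 0, 0, 1, 0, 0, 0, 0, 0, 0])

```text
clock: 18.8
tcp_pos: [0.6418, -0.1797, 0.1193]
tool_rot: [0.006, 0.706, -0.009, 0.708]
contact_force: [-1.2, 0.2, -0.8]
width: 1.001
```

```bash
python3 -c "
from h import *
plan([.6405,-.1696,.0375],-.012)
"
```

```text
t 18.80 tcp [ 0.6418 -0.1797  0.1193] w 1.001 F [-1.2  0.2 -0.8] q7 -0.01
shift mm [81.8 10.4 -1.7] rv [-0.0088  0.0028  0.0039] deg 0.58
```

Emit:
move_arm(moves=[1, 0.008, 0.01, -0.0015, -0.009, 0.003, 0.004, 1, 0.008, 0, 0, 0, 0, 0, 1, 0, 0, 0, 0, 0, 0])

```text
clock: 19.1
tcp_pos: [0.6393, -0.1668, 0.1011]
tool_rot: [0.004, 0.708, -0.003, 0.706]
contact_force: [-0.4, 0.2, -0.3]
width: 1.001
```

```bash
python3 -c "
from h import *
plan([.6405,-.1696,.0375],-.012)
"
```

```text
t 19.10 tcp [ 0.6393 -0.1668  0.1011] w 1.001 F [-0.4  0.2 -0.3] q7 -0.02
shift mm [63.6 -2.9  1.4] rv [ 0.0023 -0.0022 -0.0021] deg 0.22
```

Emit:
move_arm(moves=[1, 0.02, -0.003, 0.0015, 0.002, -0.002, -0.002, 1, 0.02, 0, 0, 0, 0, 0, 1, 0.008, 0, 0, 0, 0, 0, 1, 0, 0, 0, 0, 0, 0])

```text
clock: 19.5
tcp_pos: [0.6399, -0.1658, 0.0536]
tool_rot: [0.002, 0.707, -0.002, 0.708]
contact_force: [0.5, -0.1, -0.6]
width: 1.006
```

```bash
python3 -c "
from h import *
plan([.6405,-.1696,.0375],-.012)
"
```

```text
t 19.50 tcp [ 0.6399 -0.1658  0.0536] w 1.006 F [ 0.5 -0.1 -0.6] q7 -0.04
shift mm [16.1 -3.8  0.7] rv [0.0056 0.0012 0.0003] deg 0.33
```

Emit:
move_arm(moves=[1, 0.008, -0.004, 0.0005, 0.005, 0.001, 0, 0.7, 0.007, 0, 0, 0, 0, 0, 0.7, 0, 0, 0, 0, 0, 0, 0.7, 0, 0, 0, 0, 0, 0])

```text
clock: 19.9
tcp_pos: [0.6414, -0.1698, 0.04]
tool_rot: [0.004, 0.706, -0.004, 0.708]
contact_force: [0.0, -0.1, 0.3]
width: 0.811
```

```bash
python3 -c "
from h import *
plan([.6405,-.1696,.0375],-.012)
"
```

```text
t 19.90 tcp [ 0.6414 -0.1698  0.04  ] w 0.811 F [ 0.  -0.1  0.3] q7 -0.05
shift mm [ 2.5  0.2 -0.9] rv [0.0008 0.0029 0.0012] deg 0.19
```

Emit:
move_arm(moves=[0.2, 0.0025, 0, -0.001, 0.001, 0.003, 0.001, 0.2, 0, 0, 0, 0, 0, 0, 0.2, 0, 0, 0, 0, 0, 0, 0.2, 0, 0, 0, 0, 0, 0, 0.2, 0, 0, 0, 0, 0, 0])

```text
clock: 20.4
tcp_pos: [0.641, -0.1699, 0.0383]
tool_rot: [0.004, 0.707, -0.005, 0.707]
contact_force: [1.2, -0.0, -0.2]
width: 0.367
```

Emit:
move_arm(moves=[0.2, 0, 0, 0, 0, 0, 0, 0.2, 0, 0, 0, 0, 0, 0, 0.2, 0, 0, 0, 0, 0, 0])

```text
clock: 20.7
tcp_pos: [0.6409, -0.1699, 0.0384]
tool_rot: [0.004, 0.707, -0.005, 0.707]
contact_force: [0.1, -0.1, -0.2]
width: 0.363
```

```bash
python3 -c "
from h import *
plan([.4466,.1729,.12],.107)
"
```

```text
t 20.70 tcp [ 0.6409 -0.1699  0.0384] w 0.363 F [ 0.1 -0.1 -0.2] q7 -0.05
shift mm [ -82.   340.3 -198.5] rv [-0.1193  0.0011  0.0005] deg 6.84
```

Emit:
move_arm(moves=[0.2, -0.015, 0, 0, 0, 0, 0, 0.2, -0.035, 0, 0, 0, 0, 0, 0.2, -0.03, 0.015, -0.009, -0.01, 0, 0, 0.2, -0.01, 0.032, -0.019, -0.02, 0, 0, 0.2, 0, 0.036, -0.021, -0.02, 0, 0])

```text
clock: 21.2
tcp_pos: [0.5918, -0.0907, 0.1344]
tool_rot: [-0.011, 0.706, 0.01, 0.708]
contact_force: [0.4, 0.4, -1.0]
width: 0.365
```

```bash
python3 -c "
from h import *
plan([.4466,.1729,.12],.107)
"
```

```text
t 21.20 tcp [ 0.5918 -0.0907  0.1344] w 0.365 F [ 0.4  0.4 -1. ] q7 -0.07
shift mm [  13.8  267.9 -137.1] rv [-0.0763  0.0018  0.0014] deg 4.37
```

Emit:
move_arm(moves=[0.2, 0, 0.036, -0.018, -0.02, 0.002, 0.001, 0.2, 0, 0.036, -0.018, -0.02, 0, 0, 0.2, 0, 0.036, -0.017, -0.015, 0, 0, 0.2, 0, 0.036, -0.016, -0.01, 0, 0, 0.2, 0, 0.036, -0.015, 0, 0, 0])

```text
clock: 21.7
tcp_pos: [0.4928, 0.0898, 0.1408]
tool_rot: [-0.036, 0.704, 0.033, 0.709]
contact_force: [0.4, -0.3, -1.9]
width: 0.363
```

```bash
python3 -c "
from h import *
plan([.4466,.1729,.11],.107)
"
```

```text
t 21.70 tcp [0.4928 0.0898 0.1408] w 0.363 F [ 0.4 -0.3 -1.9] q7 -0.28
shift mm [ 30.2  87.4 -38. ] rv [-0.0084  0.0074  0.0044] deg 0.69
```

Emit:
move_arm(moves=[0.2, 0.005, 0.033, -0.014, -0.008, 0.007, 0.004, 0.2, 0.005, 0.028, -0.012, 0, 0, 0, 0.2, 0.01, 0.012, -0.006, 0, 0, 0, 0.2, 0, 0, 0, 0, 0, 0])

```text
clock: 22.1
tcp_pos: [0.4495, 0.1679, 0.1251]
tool_rot: [-0.042, 0.704, 0.041, 0.708]
contact_force: [1.0, -0.1, -0.9]
width: 0.362
```

```bash
python3 -c "
from h import *
plan([.4466,.1729,.06],.107)
"
```

```text
t 22.10 tcp [0.4495 0.1679 0.1251] w 0.362 F [ 1.  -0.1 -0.9] q7 -0.44
shift mm [65.1  5.5 -2.8] rv [0.0098 0.0065 0.0022] deg 0.69
```

Emit:
move_arm(moves=[0.2, 0.03, 0.005, -0.003, 0.009, 0.006, 0.002, 0.2, 0.03, 0, 0, 0, 0, 0, 0.2, 0, 0, 0, 0, 0, 0, 0.2, 0, 0, 0, 0, 0, 0])

```text
clock: 22.5
tcp_pos: [0.4504, 0.1712, 0.0688]
tool_rot: [-0.038, 0.704, 0.037, 0.708]
contact_force: [-0.7, 1.3, -0.6]
width: 0.369
```

```bash
python3 -c "
from h import *
plan([.4466,.1729,.0354],.107)
shot('scene','s6')
s=cv2.imread('pics/s6.png')[170:340,220:420];cv2.imwrite('pics/s6z.png',cv2.resize(s,None,fx=3,fy=3))
"
```

```text
t 22.50 tcp [0.4504 0.1712 0.0688] w 0.369 F [-0.7  1.3 -0.6] q7 -0.53
shift mm [33.3  2.2 -3.8] rv [-0.0007  0.0067  0.0017] deg 0.4
```

View pics/s6z.png

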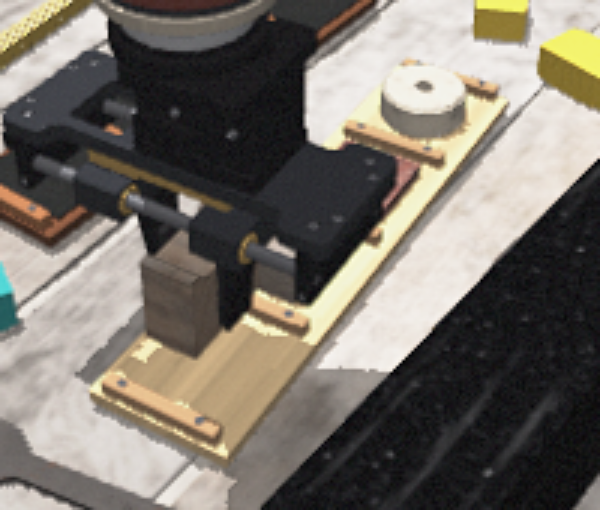

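Emit:
move_arm(moves=[0.2, 0.014, 0.002, -0.004, 0, 0.006, 0.001, 0.2, 0.01, 0, 0, 0, 0, 0, 0.2, 0, 0, 0, 0, 0, 0])

```text
clock: 22.85
tcp_pos: [0.4484, 0.172, 0.0459]
tool_rot: [-0.037, 0.704, 0.036, 0.708]
contact_force: [0.2, -0.6, -1.2]
width: 0.368
```

```bash
python3 -c "
from h import *
plan([.4466,.1729,.0354],.107)
"
```

```text
t 22.85 tcp [0.4484 0.172  0.0459] w 0.368 F [ 0.2 -0.6 -1.2] q7 -0.57
shift mm [10.5  1.1 -1.7] rv [-0.0033  0.0048  0.0013] deg 0.34
```

Emit:
move_arm(moves=[0.2, 0.005, 0.001, -0.002, -0.003, 0.005, 0.001, 0.2, 0.003, 0, 0, 0, 0, 0, 0.2, 0, 0, 0, 0, 0, 0])

```text
clock: 23.15
tcp_pos: [0.4462, 0.1729, 0.0373]
tool_rot: [-0.038, 0.706, 0.038, 0.706]
contact_force: [0.3, 0.0, -1.0]
width: 0.367
```

```bash
python3 -c "
from h import *
plan([.4466,.1729,.0354],.107)
"
```

```text
t 23.15 tcp [0.4462 0.1729 0.0373] w 0.367 F [ 0.3  0.  -1. ] q7 -0.58
shift mm [ 1.9 -0.   0.4] rv [ 0.0001 -0.0006  0.0001] deg 0.04
```

Emit:
move_arm(moves=[0.2, 0.0012, 0, 0, 0, 0, 0])

```text
clock: 23.25
tcp_pos: [0.4464, 0.173, 0.0363]
tool_rot: [-0.038, 0.706, 0.038, 0.706]
contact_force: [-0.2, -0.3, 0.0]
width: 0.366
```

Emit:
move_arm(moves=[0.2, 0.0008, 0, 0, 0, 0, 0])

```text
clock: 23.35
tcp_pos: [0.4464, 0.1731, 0.0354]
tool_rot: [-0.038, 0.706, 0.038, 0.706]
contact_force: [0.1, -1.0, -1.5]
width: 0.365
```

Emit:
move_arm(moves=[0.2, 0.0008, 0, 0, 0, 0, 0])

```text
clock: 23.45
tcp_pos: [0.4465, 0.1731, 0.0352]
tool_rot: [-0.038, 0.706, 0.038, 0.706]
contact_force: [-7.5, -2.6, 18.3]
width: 0.367
```

Contact. Relax and release.

Emit:
move_arm(moves=[0.2, -0.0002, 0, 0, 0, 0, 0])

```text
clock: 23.55
tcp_pos: [0.4466, 0.1732, 0.0356]
tool_rot: [-0.038, 0.706, 0.038, 0.706]
contact_force: [-0.4, 0.4, -0.7]
width: 0.362
```

Emit:
move_arm(moves=[0.7, 0, 0, 0, 0, 0, 0, 0.7, 0, 0, 0, 0, 0, 0, 0.7, 0, 0, 0, 0, 0, 0, 0.7, 0, 0, 0, 0, 0, 0])

```text
clock: 23.95
tcp_pos: [0.4471, 0.1733, 0.0359]
tool_rot: [-0.038, 0.706, 0.038, 0.706]
contact_force: [-0.4, 0.1, 0.0]
width: 0.634
```

Emit:
move_arm(moves=[0.7, -0.02, 0, 0, 0, 0, 0, 0.7, -0.04, 0, 0, 0, 0, 0, 0.7, -0.045, 0, 0, 0, 0, 0, 0.7, -0.04, 0, 0, 0, 0, 0, 0.7, -0.04, -0.01, 0.01, 0, 0, 0])

```text
clock: 24.45
tcp_pos: [0.4533, 0.1646, 0.2216]
tool_rot: [-0.04, 0.71, 0.039, 0.702]
contact_force: [1.3, 0.1, -0.2]
width: 0.699
```

```bash
python3 -c "
from h import *
plan([.52,-.13,.26],.107)
"
```

```text
t 24.45 tcp [0.4533 0.1646 0.2216] w 0.699 F [ 1.3  0.1 -0.2] q7 -0.36
shift mm [ -38.7 -300.2   33.1] rv [ 0.0044 -0.0108  0.0001] deg 0.67
```

Emit:
move_arm(moves=[0.7, -0.008, -0.045, 0.005, 0, -0.01, 0, 0.7, -0.008, -0.046, 0.005, 0, 0, 0, 0.7, -0.008, -0.046, 0.005, 0, 0, 0, 0.7, -0.008, -0.046, 0.005, 0, 0, 0, 0.7, -0.008, -0.046, 0.005, 0, 0, 0])

```text
clock: 24.95
tcp_pos: [0.508, -0.0604, 0.2708]
tool_rot: [-0.044, 0.701, 0.044, 0.71]
contact_force: [1.7, -0.2, 0.6]
width: 0.697
```

Emit:
move_arm(moves=[0.7, 0, -0.02, 0.005, 0, 0, 0, 0.7, 0, 0, 0, 0, 0, 0, 0.7, 0, 0, 0, 0, 0, 0])

```text
clock: 25.25
tcp_pos: [0.5162, -0.0876, 0.271]
tool_rot: [-0.041, 0.701, 0.04, 0.711]
contact_force: [0.0, 0.1, -0.2]
width: 0.704
```

```bash
python3 -c "
from h import *
plan([.52,-.33,.26],.107)
im,c=shot('wrist','w4');np.save('w4.npy',c,allow_pickle=True)
"
```

```text
t 25.25 tcp [ 0.5162 -0.0876  0.271 ] w 0.704 F [ 0.   0.1 -0.2] q7 0.16
shift mm [  11.2 -241.2  -23.8] rv [0.0065 0.013  0.0021] deg 0.84
```

View pics/w4.png

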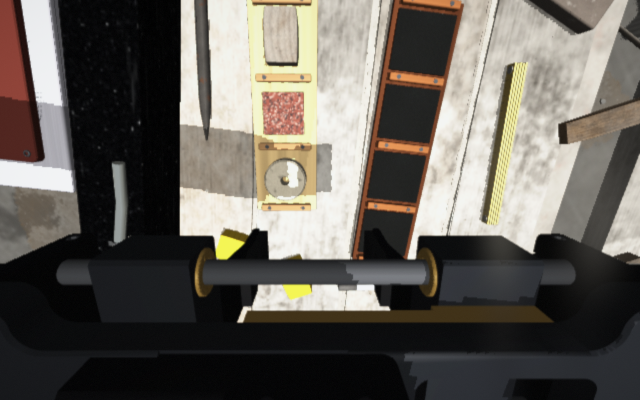

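Pieces look centred in their bays: the block at (281,35), tile (283,113), bob (286,178). Moving the arm aside for the top view.

Emit:
move_arm(moves=[0.7, 0, -0.045, 0, 0.006, 0.013, 0.002, 0.7, 0, -0.045, 0, 0, 0, 0, 0.7, 0, -0.045, 0, 0, 0, 0, 0.7, 0, -0.045, 0, 0, 0, 0, 0.7, 0, -0.045, 0, 0, 0, 0])

```text
clock: 25.8
tcp_pos: [0.5467, -0.299, 0.2724]
tool_rot: [-0.047, 0.705, 0.048, 0.706]
contact_force: [-0.8, -0.5, 0.5]
width: 0.702
```

Emit:
move_arm(moves=[0.7, 0, -0.03, -0.02, 0, 0, 0, 0.7, 0, -0.03, -0.02, 0, 0, 0, 0.7, 0, 0, 0, 0, 0, 0])

```text
clock: 26.1
tcp_pos: [0.5149, -0.3673, 0.2701]
tool_rot: [-0.047, 0.705, 0.049, 0.706]
contact_force: [0.3, 0.3, -0.8]
width: 0.695
```

```bash
python3 -c "
from h import *
plan([.52,-.33,.26],.107)
im,c=shot('top','t7')
cv2.imwrite('pics/t7z.png',cv2.resize(im[210:290,200:385],None,fx=4.3,fy=4.3,interpolation=cv2.INTER_CUBIC))
a=cv2.imread('pics/w4.png');cv2.imwrite('pics/w4z.png',cv2.resize(a[0:220,240:330],None,fx=2.7,fy=2.7,interpolation=cv2.INTER_CUBIC))
shot('scene','s7')
"
```

```text
t 26.10 tcp [ 0.5149 -0.3673  0.2701] w 0.695 F [ 0.3  0.3 -0.8] q7 0.59
shift mm [10.3 36.2 10.1] rv [ 0.0289  0.0011 -0.0034] deg 1.67
```

View pics/t7z.png

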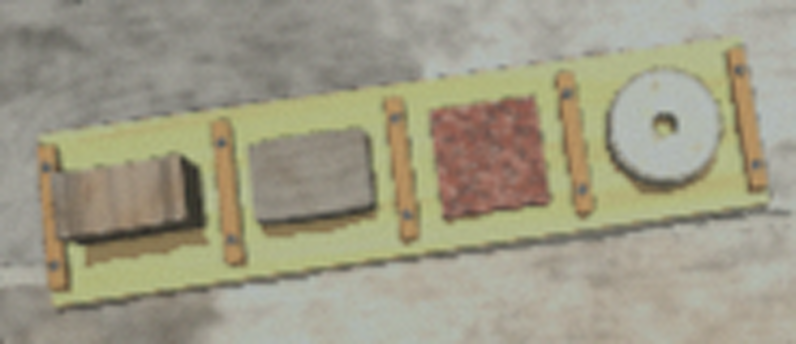

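View pics/w4z.png

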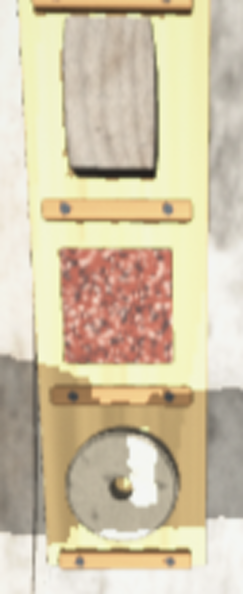

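View pics/s7.png

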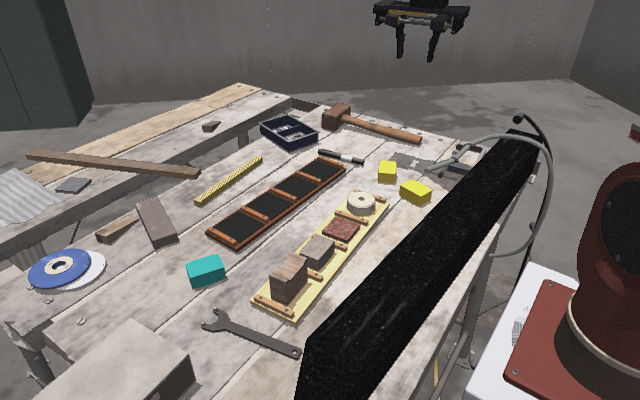

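```bash
cat > m3.py <<'E'
from h import *
L=lambda n:np.load(n+'.npy',allow_pickle=True).item()
T,W=L('top'),L('w4')
def u(p,o,s): return (np.array(p,float)+.5)/s-.5+np.array(o)
t=lambda p:u(p,(200,210),4.3); w=lambda p:u(p,(240,0),2.7)
def c(cal,f,ps,z): return cast(cal,[f(p) for p in ps],z)[:,:2]*1000
F=c(T,t,[(53,217),(228,191),(400,167),(575,142),(747,118)],.024)
Y=(F[0]-F[-1]);Y/=np.linalg.norm(Y);X=np.array([Y[1],-Y[0]]);o=F.mean(0);print('rack',o,np.arctan2(-Y[0],Y[1]))
E_=c(T,t,[(39,137),(741,38),(768,207),(56,308)],.014); print('board centre in frame',(E_.mean(0)-o)@X,(E_.mean(0)-o)@Y)
def rep(n,ps,z,cal=T,f=t,o=o,X=X,Y=Y):
    p=c(cal,f,ps,z);m=p.mean(0)-o
    s=''
    if len(p)==4: d=(p[0]+p[3]-p[1]-p[2]); s='yaw rel %.3f'%(np.arctan2(-d@X,d@Y))
    print(n,'x %.1f y %.1f'%(m@X,m@Y),s)
rep('chock',[(58,173),(180,153),(188,222),(65,242)],.069)
rep('block',[(250,142),(364,127),(374,207),(258,221)],.044)
rep('tile',[(431,109),(533,96),(550,205),(445,218)],.024)
rep('bob',[(665,124)],.039)
F=c(W,w,[(116,4),(117,209),(120,396),(126,558)],.024)
Y=(F[0]-F[-1]);Y/=np.linalg.norm(Y);X=np.array([Y[1],-Y[0]]);o=F.mean(0)-45*Y;print('w rack',o,np.arctan2(-Y[0],Y[1]))
k=dict(cal=W,f=w,o=o,X=X,Y=Y)
rep('block',[(153,17),(157,166),(72,164),(64,17)],.044,**k)
rep('tile',[(172,248),(172,363),(61,363),(60,248)],.024,**k)
rep('bob',[(122,484)],.039,**k)
E
python3 m3.py
```

```text
rack [459.49217918  38.66828406] 0.10655042641349297
board centre in frame -1.0780750862728297 0.15392993116918655
chock x -1.3 y 132.9 yaw rel 0.021
block x 0.3 y 43.9 yaw rel -0.016
tile x -1.2 y -45.4 yaw rel -0.017
bob x 0.7 y -135.5 
w rack [472.18558725 -50.60654364] 0.10203632937367521
block x -0.1 y 135.7 yaw rel 0.023
tile x -1.9 y 44.9 yaw rel -0.016
bob x 0.8 y -43.4
```

```bash
python3 -c "
from h import *
s=sensors.sense();print(s['clock'],abs(s['qd']).max(),s['contact_force'])
print(order.finish_job())"
```

```text
26.2 0.026564378971470376 [ 1.04267284  1.02424181 -0.25009791]
the job is handed in; nothing more can be done
None
```

All four pieces are on the light-coloured rack in reversed order: from the left, chock, packing block, granite tile, felt bob. They are the same way up as before. I gripped each piece across the rack's x axis, set it down with force feedback, and handed the job in at 26.2 s with the arm clear of everything.

- **Final position check:** in the top view each piece is about 2 mm or less from its bay centre and within about 0.02 rad of the rack's axes. The wrist view agreed for the block, tile and bob, to within about 2 mm. It did not show the chock, so the chock was checked only in the top view.
- **Camera disagreement:** the wrist and top cameras differed by about 3–4 mm in absolute x. I used the average for grasping and placing, and the final check was made relative to the rack.
- **Set-down forces:** the block and bob set-downs briefly showed up to about 37 N at the wrist, pressing through the piece. The tile and chock stayed under 20 N.
- **Order and look-alikes:** I moved them in the order block, bob, tile, chock. I did not touch the turquoise or yellow look-alikes.

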